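Sift the brass nuts out of the washed fasteners

ROBOT

A 7-joint arm with a two-finger parallel gripper is mounted at the origin on a cart in front of the work surface, level with it; the furniture and walls round the work are solid. World frame = base frame: x ahead of the robot, y to its left, z up, the work surface at z = 0. Lengths are in m, angles in rad, forces in N, time in s.
With the tool pointing down it reaches from about 0.425 to 0.925 m from the base axis. Payload 6.8 kg.
Tool frame: the origin (TCP) lies midway between the tips of the shut fingers; the grasp point (between the pads) lies r.tcp_to_grasp behind it (r.tcp_to_grasp is the distance from the TCP to the grasp point, in m); x points along the fingers, y is the direction in which the jaws open and shut, and the axes are right-handed (so a half turn about x gives the same grasp; the last joint's range is limited). The gripper opens to 85 mm and grips with 20 to 120 N. Pads are 22 mm wide; open, the fingers measure 114 mm over their backs; the gripper's body (76 mm by 85 mm) begins 54 mm behind the grasp point. The pads swing forward as they close: fully open they stand 13 mm farther back than shut.
Start: joints at [-1.314, 0.477, 0.022, 1.555, -0.011, 1.109, -0.083], TCP at [0.241, 0.631, 0.231] pointing down, gripper open.
Joint ranges: [-2.96, 2.96], [-0.34, 2.1], [-1.41, 1.46], [0.24, 2.44], [-1.37, 4.51], [0.17, 1.92], [-2.96, 2.96]. Speed limits (rad/s): [2.39, 2.39, 3.14, 3.14, 3.14, 3.14, 3.14].

INTERFACE

Orientations are given as a rotation vector (axis times angle).
In Python, from bench import r, grab_frame, search_frame, cut_out, pinpoint gives the robot as it stands. The module is installed in compiled form; this text tells all that it offers.
- The arm moves only by the tool apply_moves, never from a script. Its argument "commands" is a list of rows, each a list of 7 numbers: the finger opening in mm, from 0 to 85.4, then the shift along the tool's x, y, z in mm, then the turn, a rotation vector about the tool's x, y, z in rad. A call has 1 to 20 rows; each row is the pose to reach, as a shift and turn from the pose commanded when the call began, along the tool's axes at that moment; what a row does not reach only later rows make up. A row lasts 1/10 s, in which the tool goes at most 50 mm and 8.59 degrees, less where a joint would pass 70% of its speed; a pose out of reach is approached as far as the arm can. A call with a gripper value outside its range is refused whole. The fingers move at their own pace and stop on an object; "force" is the grip in N (left out, the last holds). Time passes only in rows, so rows that repeat a pose let the fingers close. It gives the time, the measured TCP pose, the force and the opening at its end, in the units of the state.
- r.get_obs(): the state, without advancing time (a new reading comes with each control period).
- grab_frame(name): name is "scene" or "side" or "wrist"; returns a dict with "pixels" (400x640x3 uint8, red, green, blue), "mtx" (3x3 intrinsics, pixels), "position" and "rotation" of the camera in the world; the wrist camera has in their place "T_tool_cam" (4x4, takes a point from camera to tool coordinates, whose origin is the TCP and whose axes are the tool frame's). Camera axes: x right, y down, z forward; pixel columns grow to the right and rows downward; lengths in m; the calibration is good to about 2 mm. A picture is of the moment at which its call begins: read the wrist's pose just before it. There is no depth.
- r.hand_in(): hands the job in, once; it reports no verdict.
Trained networks look in the newest picture that a camera, given by its name, has taken for a name from the list of things; names that differ only in an ending like _2 or _b are one class to them, and where a whole thing is asked for, a point or a joint stands for the part that bears it (a point fixed in the world has none). Each returns a list of dicts, best first, with "confidence" (0 to 1); they miss things now and then, are a little off and sometimes report something else, mostly with a low value. They report only what shows in the picture. A call takes as long as a camera call. They do not tell look-alikes from the thing itself.
- search_frame(label, camera): "point" ([column, row] as shares, 0 to 1, of the picture: columns of its width, rows of its height, amid what is visible of it).
- cut_out(label, camera): "pixels" (400x640 bool, what is visible of it) and "point" ([column, row] as shares, 0 to 1, of the picture: columns of its width, rows of its height, amid what is visible of it).
- pinpoint(label, camera): "point" ([column, row] as shares, 0 to 1, of the picture: columns of its width, rows of its height: a listed point, or the origin of a listed thing).
The state is a dict: "clock": time; "joints": joint angles; "qvel": joint speeds; "tau": joint torques, N m; "tcp_pos": TCP position; "orientation": TCP orientation; "contact_force": force on the tool from outside, world axes, zero at the start; "moment": the same for the moment, N m; "grip_width": finger opening in m.
Only numpy, scipy, OpenCV 4.12 (cv2) and the standard library are available. Lean on these libraries where they do the work, as an engineer would, in place of code of your own. Each camera call takes 0.05 s, during which the arm holds its last target.

TASK

The nuts in the hand sieve got mixed in the wash. Carry the sieve over the open grey tin and shake it side to side until all five small brass nuts have dropped into the tin and only the three large steel ones are left in it, then set the sieve with them back down flat in its green drip tray. Finally shut the tin: ease its spring-loaded blue lid all the way down without letting it snap, and leave the other things on the bench where they are.

Things in the scene. Friction and masses are not known exactly. Their poses are not given: they have to be found in the camera images.
- sieve: Loose hand sieve of bright sheet metal, 81 x 121 mm (its own x by y), about 0.3 kg. Origin: centre of its underside (the level of its four rubber feet); z up. The side walls reach 48 mm above the origin. A fixed bail stands over it, 114 mm high: two flat strips at the short (y) ends joined by a bar along the sieve's y.
- sieve_mesh (a point): Centre of the sieve's mesh floor, top of the wires, 15.5 mm above its origin. Wires 3 mm thick at 20 mm pitch: clear openings 17 x 17 mm. The eight nuts lie loose on the oily wires (friction about 0.25): carried smoothly they stay; shaken briskly (strokes of 20 to 40 mm, accelerations of 5 m/s2 or more) they slide and the brass ones drop through.
- sieve_grip (a point): Centre of the black grip sleeve on the sieve's bail, 105 mm above the sieve's origin: 22 mm thick (along the sieve's x), 78 mm long (along its y), 18 mm high, flat sides. To be pinched from above across its 22 mm thickness.
- drip_tray: Shallow green sheet-steel drip tray lying on the bench, fixed. Origin: centre of its underside. Inside 130 mm (x) by 165 mm (y), floor 2 mm thick, rim 12 mm high. The sieve starts in it, roughly centred and aligned (the sieve's x along the tray's x).
- tin: Grey small-parts tin, fixed to the bench, 106 mm (x) by 172 mm (y), walls 3 mm thick and 50 mm high, inside 100 x 166 mm, floor 3 mm thick. Origin: centre of its underside; its front faces -x, its lid is hinged along the far (+x) top edge.
- lid (a joint): Angle of the tin's blue lid: 0 shut, 2.15 fully open (leaning back, away from the robot), where it starts. Its hinge is spring-loaded towards shut: leaning back beyond about 1.85 it rests open by its weight; brought further forward it snaps shut unless it is held all the way down (the push at the bar is 1 to 2 N).
- lid_bar (a point): Centre of the lid's black pull bar: round, 13 mm thick, 36 mm long, parallel to the hinge (the tin's y), 28 mm clear of the lid's front edge on two thin arms 22 mm apart. Pinched on its two end faces it turns between the fingers as the lid swings. 136 mm from the hinge line; shut, it is 136 mm in front of the hinge and 53 mm above the bench; fully open, 72 mm behind it and 162 mm up.
- lid_hinge (a point): Middle of the hinge line of the lid, on the far top edge of the tin: 53 mm along the tin's x from its centre, 50 mm above the bench. y is the hinge axis.
- brass_nut_0_mid (a point): Small brass hexagon nut (one of five), 13 mm across flats, 15 mm over corners, 6.8 mm thick; the point is its centre. Passes the mesh.
- brass_nut_1_mid (a point): Small brass hexagon nut (one of five), 13 mm across flats, 15 mm over corners, 6.8 mm thick; the point is its centre. Passes the mesh.
- brass_nut_2_mid (a point): Small brass hexagon nut (one of five), 13 mm across flats, 15 mm over corners, 6.8 mm thick; the point is its centre. Passes the mesh.
- brass_nut_3_mid (a point): Small brass hexagon nut (one of five), 13 mm across flats, 15 mm over corners, 6.8 mm thick; the point is its centre. Passes the mesh.
- brass_nut_4_mid (a point): Small brass hexagon nut (one of five), 13 mm across flats, 15 mm over corners, 6.8 mm thick; the point is its centre. Passes the mesh.
- steel_nut_0_mid (a point): Large steel hexagon nut (one of three), 19 mm across flats, 22 mm over corners, 11 mm thick; the point is its centre. Cannot pass the mesh.
- steel_nut_1_mid (a point): Large steel hexagon nut (one of three), 19 mm across flats, 22 mm over corners, 11 mm thick; the point is its centre. Cannot pass the mesh.
- steel_nut_2_mid (a point): Large steel hexagon nut (one of three), 19 mm across flats, 22 mm over corners, 11 mm thick; the point is its centre. Cannot pass the mesh.
- bench_vice: Obstacle: blue bench vice bolted to the front edge of the bench between tray and tin, 139 mm high, about 110 mm wide at the jaws, reaching 100 mm further from the robot than its origin.
- parts_dish: Bystander: round steel parts dish, 106 mm across, 24 mm high; origin at the centre of its underside.
- upright_bolt: Bystander: hexagon bolt standing on its head, 19 mm wide, 57 mm high; origin at the centre of its underside. Easily toppled.
- drill_stand: Bystander: wooden block with drill bits, 32 x 100 mm, 98 mm high; origin at the centre of its underside.
- ruler_box: Bystander: open grey steel box with a steel ruler standing in it, 75 x 108 mm, box 73 mm and ruler 200 mm high; origin at the centre of its underside.
Mind the look-alikes: they are no part of the job. Leave any red look-alike of the tin alone.

How it is judged:
By the outcome, as a careful person would: the job done as asked, in the order asked, and still so for the second after the job is handed in, with the robot touching nothing.
It also fails if it takes over 72 s, if anything falls off the work surface, if the arm or the gripper's body presses on something with over 40 N, if the wrist force passes 120 N, or if a joint passes its speed limit or range.

## Working session

There is one attempt and no reset: what is moved stays moved. The work goes in short steps, Python scripts to look and compute and a tool call to move; the robot and the scene stay as the last step left them, time stands still between calls to the robot, and variables do not carry over. Pictures are saved under pics/ and viewed, and the job is handed in when it is done.

Besides the shell and the picture viewer there is one more tool, called after "Request:" by a JSON object that holds its "method" and its "body". apply_moves: Moves the arm, as the interface text tells. Its arguments: {"type":"object","properties":{"commands":{"type":"array"},"force":{"type":"number"}},"required":["commands"]}

```bash
ls; mkdir -p pics; python3 - <<'E'
from bench import *
import cv2
o=r.get_obs();print(o, r.tcp_to_grasp)
for n in ["scene","side","wrist"]:
    f=grab_frame(n);cv2.imwrite(f"pics/{n}0.png",f["pixels"][:,:,::-1]);print(n,f["mtx"],f.get("position"),f.get("rotation"),f.get("T_tool_cam"))
E
```

```text
pics
{'clock': 0.0, 'joints': array([-1.31408485,  0.47779354,  0.02230279,  1.55646598, -0.01147842,
        1.10931542, -0.08307258]), 'qvel': array([-1.88809016e-03,  1.38696803e-03, -9.68393057e-04,  4.40173553e-04,
        4.33951450e-05,  4.55674550e-04, -3.88665069e-04]), 'tau': array([-7.37065384e-04, -5.96452081e+01,  1.60771105e+00, -2.81202382e+01,
        1.25282840e-02,  9.33377742e-03,  1.09648363e-05]), 'tcp_pos': array([0.24060521, 0.63001307, 0.23032328]), 'orientation': array([ 0.28471605,  1.55198472, -0.28762584]), 'contact_force': array([0.2635108 , 0.40585407, 0.83004701]), 'moment': array([ 0.009617  , -0.03497421,  0.00889241]), 'grip_width': 0.0856754385148584} 0.0187
scene [[423.93055808   0.         315.86924113]
 [  0.         423.93055808 197.86702468]
 [  0.           0.           1.        ]] [-0.46388044 -0.52981323  0.82906243] [-1.94422441  0.98563496 -0.57319806] None
side [[463.49792052   0.         313.13441242]
 [  0.         463.49792052 193.46369256]
 [  0.           0.           1.        ]] [-1.11929712  0.22033801  0.96739456] [-1.53695811  1.60875452 -0.97250498] None
wrist [[304.29562928   0.         317.25158495]
 [  0.         304.29562928 202.69926253]
 [  0.           0.           1.        ]] None None [[ 2.11208312e-04 -2.82556111e-01  9.59250749e-01 -1.42805193e-01]
 [ 9.99999974e-01  1.43746439e-04 -1.77838664e-04 -9.70217194e-05]
 [-8.76394784e-05  9.59250762e-01  2.82556134e-01 -7.16455847e-02]
 [ 0.00000000e+00  0.00000000e+00  0.00000000e+00  1.00000000e+00]]
```

View pics/scene0.png

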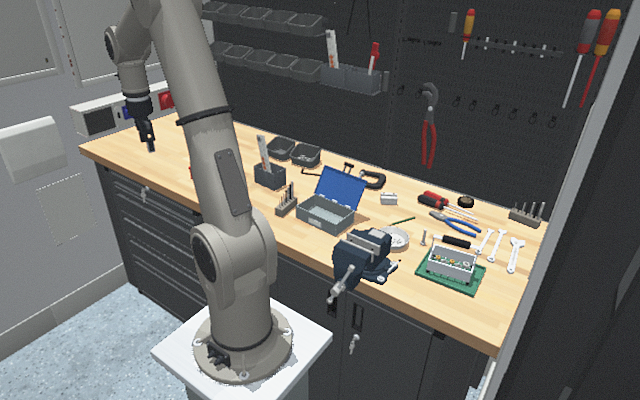

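View pics/side0.png

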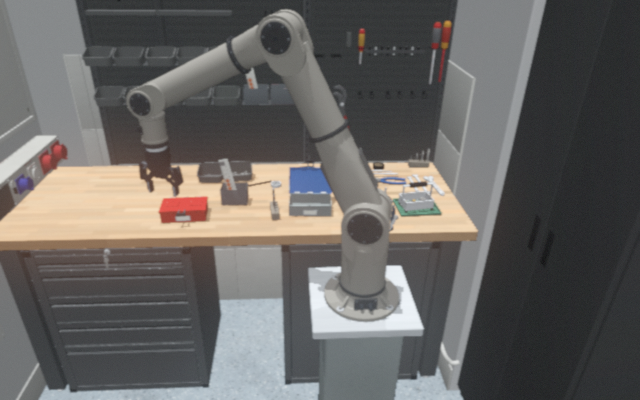

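View pics/wrist0.png

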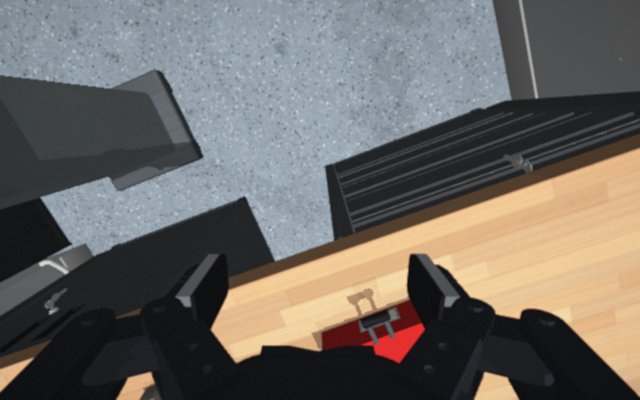

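The open grey tin with the blue lid is at scene (330,205) and side (310,190). The red look-alike at side (185,208) has to be left alone. The sieve and tray are at scene (452,265) and side (417,203). Next I'll measure positions.

```bash
cat > h.py <<'E'
from bench import *
import numpy as np, cv2
from scipy.spatial.transform import Rotation as R
def cam(n):
    o=r.get_obs(); f=grab_frame(n)
    if n=="wrist":
        T=np.eye(4);T[:3,:3]=R.from_rotvec(o["orientation"]).as_matrix();T[:3,3]=o["tcp_pos"]
        C=T@f["T_tool_cam"];return f,f["mtx"],C[:3,:3],C[:3,3]
    return f,f["mtx"],R.from_rotvec(f["rotation"]).as_matrix() if np.shape(f["rotation"])==(3,) else np.array(f["rotation"]),np.array(f["position"])
def ray(c,p):
    d=c[2]@np.linalg.inv(c[1])@np.array([p[0],p[1],1.]);return c[3],d/np.linalg.norm(d)
def onz(c,p,z):
    o,d=ray(c,p);return o+d*(z-o[2])/d[2]
def proj(c,X):
    q=c[1]@(c[2].T@(np.asarray(X,float)-c[3]));return q[:2]/q[2]
def tri(L):
    A=0;b=0
    for o,d in L:
        M=np.eye(3)-np.outer(d,d);A=A+M;b=b+M@o
    X=np.linalg.solve(A,b);return X,[float(np.linalg.norm((np.eye(3)-np.outer(d,d))@(X-o))) for o,d in L]
def px(x): return np.array(x["point"])*[640,400]
E
python3 - <<'E'
from h import *
C={n:cam(n) for n in("scene","side")}
np.set_printoptions(precision=4,suppress=True)
for l in ["sieve","sieve_mesh","sieve_grip","drip_tray","tin","lid_bar","lid_hinge","bench_vice","parts_dish","upright_bolt","drill_stand","ruler_box","brass_nut_0_mid","steel_nut_0_mid"]:
    D={n:pinpoint(l,n) for n in C}
    for n in C: print(l,n,[(np.round(px(d),1),round(d["confidence"],2)) for d in D[n]][:8])
    if D["scene"] and D["side"] and "nut" not in l:
        print("   ",*tri([ray(C[n],px(D[n][0])) for n in C]))
    if D["scene"] and "nut" not in l: print("   z0",onz(C["scene"],px(D["scene"][0]),0))
E
```

```text
sieve scene [(array([449.9, 269.9]), 0.79)]
sieve side [(array([413.7, 205. ]), 0.64)]
    [ 0.5571 -0.3067 -0.0039] [0.0033994513383284017, 0.0033994513383283913]
   z0 [ 0.5473 -0.3096  0.    ]
sieve_mesh scene []
sieve_mesh side [(array([415.3, 205.8]), 0.58)]
sieve_grip scene [(array([455.1, 241.5]), 0.55)]
sieve_grip side [(array([418.2, 182.8]), 0.74), (array([411.7, 205. ]), 0.15)]
    [ 0.5384 -0.3066  0.112 ] [0.00242734444124695, 0.0024273444412468473]
   z0 [ 0.6904 -0.2732  0.    ]
drip_tray scene [(array([448. , 270.7]), 0.74), (array([464.5, 264.5]), 0.5)]
drip_tray side [(array([414.4, 209.7]), 0.89)]
    [ 0.5489 -0.3055 -0.013 ] [0.004966947367724659, 0.004966947367724602]
   z0 [ 0.5405 -0.3063 -0.    ]
tin scene [(array([322.3, 218.5]), 0.76)]
tin side [(array([307.3, 207.5]), 0.59), (array([185.7, 213.6]), 0.56), (array([237. , 202.5]), 0.4)]
    [0.5422 0.1448 0.001 ] [0.003185447865233271, 0.0031854478652331656]
   z0 [0.5387 0.1426 0.    ]
lid_bar scene [(array([348.8, 165. ]), 0.95)]
lid_bar side [(array([177.1, 216. ]), 0.67), (array([311. , 162.2]), 0.58)]
 
[... 514 characters left out ...]
111  0.    ]
upright_bolt scene [(array([425.6, 240.4]), 0.59)]
upright_bolt side []
   z0 [ 0.6383 -0.1943  0.    ]
drill_stand scene [(array([283.2, 207.5]), 0.65)]
drill_stand side [(array([308.8, 160.1]), 0.39)]
    [0.3076 0.125  0.2545] [0.06946140952791845, 0.06946140952791839]
   z0 [0.511  0.2939 0.    ]
ruler_box scene [(array([276.2, 181. ]), 0.87)]
ruler_box side [(array([237.5, 200.6]), 0.63), (array([274.9, 213. ]), 0.53)]
    [ 0.6502  0.4452 -0.0117] [0.005371149211658532, 0.005371149211658413]
   z0 [0.6433 0.4382 0.    ]
brass_nut_0_mid scene [(array([454. , 266.8]), 0.18)]
brass_nut_0_mid side []
steel_nut_0_mid scene [(array([455.7, 265.3]), 0.46)]
steel_nut_0_mid side []
```

```bash
python3 - <<'E'
from h import *
a=cv2.imread("pics/scene0.png")
cv2.imwrite("pics/crop0.png",cv2.resize(a[130:330,250:510],(780,600),interpolation=cv2.INTER_CUBIC))
b=cv2.imread("pics/side0.png")
cv2.imwrite("pics/crop1.png",cv2.resize(b[140:240,150:460],(800,258),interpolation=cv2.INTER_CUBIC))
E
```

```text
(no output)
```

View pics/crop0.png

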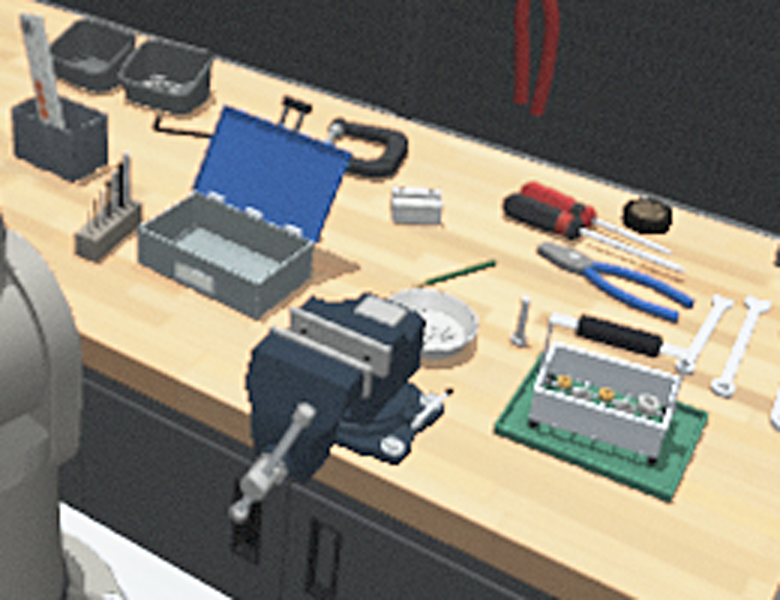

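View pics/crop1.png

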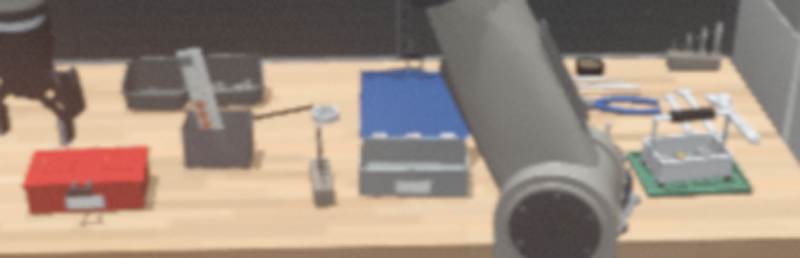

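```bash
cat >> h.py <<'E'
def down(yaw):  # tool x down, tool y along (cos yaw, sin yaw)
    y=np.array([np.cos(yaw),np.sin(yaw),0]);x=np.array([0,0,-1.]);return np.column_stack([x,y,np.cross(x,y)])
def row(p,Rm,base=None):
    if base is None:
        o=r.get_obs();base=(o["tcp_pos"],R.from_rotvec(o["orientation"]).as_matrix())
    s=base[1].T@(np.array(p)-base[0])*1000
    w=R.from_matrix(base[1].T@Rm).as_rotvec();return np.round(s,1),np.round(w,4)
E
python3 - <<'E'
from h import *
np.set_printoptions(precision=4,suppress=True)
o=r.get_obs();print(R.from_rotvec(o["orientation"]).as_matrix())
for yaw in(0,np.pi,np.pi/2,-np.pi/2): print(yaw,row((0.45,0.25,0.36),down(yaw)),row((0.50,-0.30,0.33),down(yaw)))
E
```

```text
[[-0.      0.3568  0.9342]
 [ 0.      0.9342 -0.3568]
 [-1.      0.     -0.    ]]
0 (array([-128.7, -280.9,  331.2]), array([ 1.206, -0.   ,  0.   ])) (array([ -98.7, -776.9,  574.2]), array([ 1.206, -0.   ,  0.   ]))
3.141592653589793 (array([-128.7, -280.9,  331.2]), array([-1.9356, -0.    , -0.    ])) (array([ -98.7, -776.9,  574.2]), array([-1.9356, -0.    , -0.    ]))
1.5707963267948966 (array([-128.7, -280.9,  331.2]), array([-0.3648, -0.    , -0.    ])) (array([ -98.7, -776.9,  574.2]), array([-0.3648, -0.    , -0.    ]))
-1.5707963267948966 (array([-128.7, -280.9,  331.2]), array([ 2.7768, -0.    ,  0.    ])) (array([ -98.7, -776.9,  574.2]), array([ 2.7768, -0.    ,  0.    ]))
```

Request:
{"method": "apply_moves", "body": {"commands": [[85,-129,-281,331,1.2,0,0],[85,-129,-281,331,1.2,0,0],[85,-129,-281,331,1.2,0,0],[85,-129,-281,331,1.2,0,0],[85,-129,-281,331,1.2,0,0],[85,-129,-281,331,1.2,0,0],[85,-129,-281,331,1.2,0,0],[85,-129,-281,331,1.2,0,0],[85,-129,-281,331,1.2,0,0]]}}

```text
clock: 2.55
tcp_pos: [0.449, 0.2506, 0.3604]
orientation: [1.209, 1.21, -1.207]
contact_force: [1.6, 0.4, 0.5]
grip_width: 0.0849
```

```bash
python3 - <<'E'
from h import *
o=r.get_obs();print(o["clock"],o["tcp_pos"],o["joints"])
f=grab_frame("side");cv2.imwrite("pics/side1.png",f["pixels"][:,:,::-1])
print(row((0.545,-0.28,0.33),down(0)))
E
```

```text
2.55 [0.44899619 0.25058496 0.36036633] [-1.00613846  0.09805263  0.41356068  1.78228169 -0.04171561  1.26890823
 -0.58027295]
(array([ 33.6,  93.7, 521.7]), array([-0.0061, -0.0001, -0.0055]))
```

Request:
{"method": "apply_moves", "body": {"commands": [[85,10,60,260,0,0,0],[85,34,94,522,0,0,0],[85,34,94,522,0,0,0],[85,34,94,522,0,0,0],[85,34,94,522,0,0,0],[85,34,94,522,0,0,0],[85,34,94,522,0,0,0],[85,34,94,522,0,0,0],[85,34,94,522,0,0,0],[85,34,94,522,0,0,0],[85,34,94,522,0,0,0],[85,34,94,522,0,0,0],[85,34,94,522,0,0,0],[85,34,94,522,0,0,0]]}}

```text
clock: 4.0
tcp_pos: [0.546, -0.2674, 0.3253]
orientation: [1.204, 1.214, -1.203]
contact_force: [0.3, 0.1, 1.1]
grip_width: 0.0852
```

```bash
python3 - <<'E'
from h import *
np.set_printoptions(precision=4,suppress=True)
C={n:cam(n) for n in("wrist","scene","side")}
for n in C: cv2.imwrite(f"pics/{n}2.png",C[n][0]["pixels"][:,:,::-1])
print(r.get_obs()["clock"],r.get_obs()["tcp_pos"],r.get_obs()["joints"])
for l,z in [("sieve",.002),("sieve_grip",.107),("drip_tray",0),("tin",0),("bench_vice",0)]:
    D={n:pinpoint(l,n) for n in C}
    for n in C:
        print(l,n,[(np.round(px(d),1),round(d["confidence"],2),onz(C[n],px(d),z)) for d in D[n]][:2])
    L=[ray(C[n],px(D[n][0])) for n in C if D[n]]
    if len(L)>1: print("   ",*tri(L))
for l in["brass_nut_0_mid","steel_nut_0_mid"]:
    print(l,[(np.round(px(d)),round(d["confidence"],2)) for d in search_frame(l,"wrist")])
E
```

```text
4.15 [ 0.546  -0.2673  0.3256] [-0.2333  0.3599  0.7866  1.6436 -0.267   1.2492  0.6149]
sieve wrist [(array([313.6, 187.8]), 0.74, array([ 0.5407, -0.3083,  0.002 ]))]
sieve scene [(array([450.9, 269.5]), 0.7, array([ 0.5483, -0.3117,  0.002 ]))]
sieve side [(array([413.8, 205.5]), 0.81, array([ 0.5488, -0.3031,  0.002 ]))]
    [ 0.5435 -0.3074  0.0046] [0.002823848675751883, 0.005294287661731688, 0.005625271583643108]
sieve_grip wrist [(array([319.7, 207.2]), 0.69, array([ 0.5494, -0.3077,  0.107 ])), (array([326.9, 186.5]), 0.55, array([ 0.558 , -0.2812,  0.107 ]))]
sieve_grip scene [(array([454.6, 242.2]), 0.96, array([ 0.5375, -0.3063,  0.107 ]))]
sieve_grip side [(array([420. , 184.6]), 0.69, array([ 0.5369, -0.3134,  0.107 ])), (array([274.2, 213.6]), 0.41, array([0.3255, 0.2753, 0.107 ]))]
    [ 0.5464 -0.3099  0.1022] [0.00320128050121232, 0.005517121977461527, 0.006238775301996506]
drip_tray wrist [(array([313. , 191.2]), 0.82, array([ 0.5398, -0.3143,  0.    ])), (array([307.4, 215. ]), 0.68, array([ 0.5308, -0.3542,  0.    ]))]
drip_tray scene [(array([450.5, 272.6]), 0.6
[... 290 characters left out ...]
in wrist [(array([304.7, 215.8]), 0.64, array([ 0.5265, -0.3556,  0.    ])), (array([326.8, 187.3]), 0.18, array([ 0.5615, -0.3078,  0.    ]))]
tin scene [(array([322. , 219.7]), 0.68, array([0.5321, 0.1393, 0.    ])), (array([214.2, 180.3]), 0.63, array([0.4986, 0.6355, 0.    ]))]
tin side [(array([184.8, 216.4]), 0.79, array([0.4951, 0.6386, 0.    ])), (array([309.2, 210.7]), 0.73, array([0.5239, 0.1389, 0.    ]))]
    [0.3888 0.1218 0.1972] [0.41637948982718864, 0.11045451635996055, 0.47669703736441793]
bench_vice wrist [(array([317.9, 206. ]), 0.27, array([ 0.5477, -0.3388,  0.    ]))]
bench_vice scene []
bench_vice side []
brass_nut_0_mid [(array([331.,  39.]), 0.35)]
steel_nut_0_mid []
```

View pics/wrist2.png

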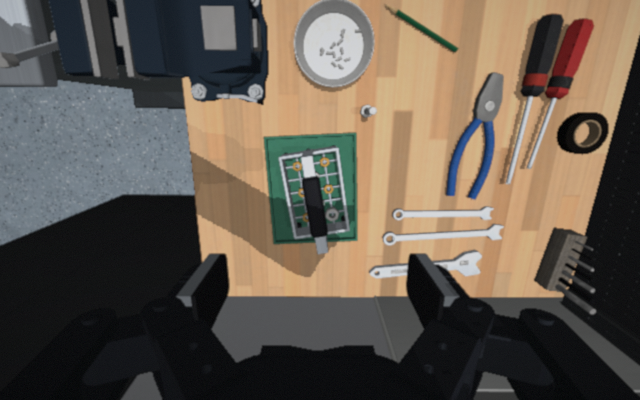

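View pics/side2.png

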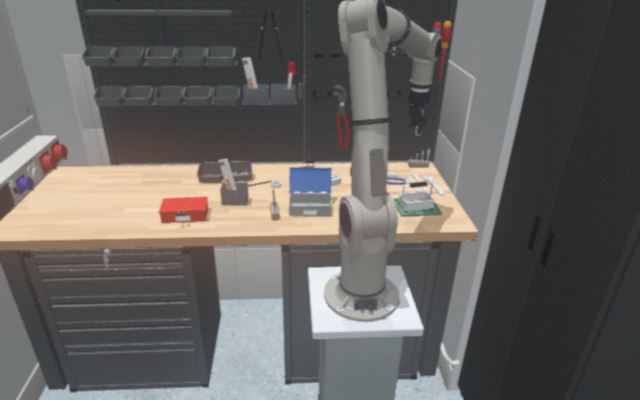

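```bash
python3 - <<'E'
from h import *
a=cv2.imread("pics/wrist2.png")
cv2.imwrite("pics/crop2.png",cv2.resize(a[120:270,250:380],(520,600),interpolation=cv2.INTER_CUBIC))
E
```

```text
(no output)
```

View pics/crop2.png

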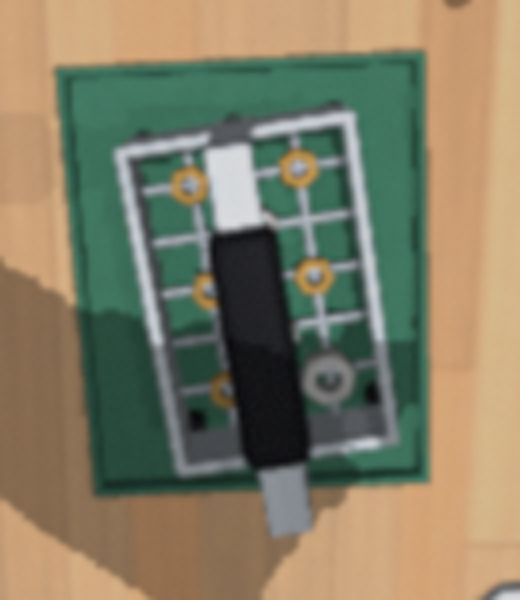

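```bash
python3 - <<'E'
from h import *
np.set_printoptions(precision=4,suppress=True)
c=cam("wrist")
def quad(name,P,z):
    Q=np.array([onz(c,(250+p[0]/4-.4,120+p[1]/4-.4),z) for p in P])
    v=(Q[0]-Q[3]+Q[1]-Q[2]);h=(Q[1]-Q[0]+Q[2]-Q[3])
    print(name,Q.mean(0),"yaw",np.arctan2(-v[0],v[1]),np.arctan2(h[1],h[0]),np.linalg.norm(h)/2,np.linalg.norm(v)/2)
quad("rim",[(117,150),(352,114),(395,440),(183,473)],.050)
quad("tray",[(58,68),(425,53),(427,481),(97,493)],.012)
quad("grip",[(212,235),(272,230),(308,462),(246,468)],.116)
print(row((0.5,0,0.3),down(0.1)))
E
```

```text
rim [ 0.543  -0.3088  0.05  ] yaw 0.16524730611505378 0.16430308123500562 0.08031789584163927 0.12068034650603494
tray [ 0.5388 -0.3125  0.012 ] yaw 0.04846075402849728 0.04562947634405363 0.13438707299406558 0.16949988249755774
grip [ 0.5427 -0.3073  0.116 ] yaw 0.14631895946952417 0.10062317035849833 0.018585806238281533 0.07449528460737584
(array([  25.4,  -43.9, -269.2]), array([-0.0941,  0.    ,  0.0001]))
```

```bash
python3 - <<'E'
from h import *
o=r.get_obs();print(o["clock"],o["tcp_pos"],o["qvel"])
for z in(.2,.086):print(row((0.543,-0.308,z),down(.165)))
E
```

```text
5.05 [ 0.54553323 -0.26897081  0.32541924] [-0.00140295 -0.00070256  0.00106294  0.00018918  0.00210375  0.00089792
 -0.00060159]
(array([125.4,  -2.8,  39. ]), array([-1.591e-01, -0.000e+00,  1.000e-04]))
(array([239.4,  -2.8,  39. ]), array([-1.591e-01, -0.000e+00,  1.000e-04]))
```

Request:
{"method": "apply_moves", "body": {"commands": [[85,40,-3,39,-0.08,0,0],[85,80,-3,39,-0.159,0,0],[85,125,-3,39,-0.159,0,0],[85,150,-3,39,-0.159,0,0],[85,165,-3,39,-0.159,0,0],[85,165,-3,39,-0.159,0,0],[85,165,-3,39,-0.159,0,0]]}}

```text
clock: 5.75
tcp_pos: [0.5435, -0.3085, 0.1616]
orientation: [1.087, 1.281, -1.086]
contact_force: [-0.1, -0.1, 0.3]
grip_width: 0.0848
```

```bash
python3 - <<'E'
from h import *
o=r.get_obs();print(o["clock"],o["tcp_pos"],o["joints"])
c=cam("wrist");cv2.imwrite("pics/wrist3.png",c[0]["pixels"][:,:,::-1])
for z in(.2,.086):print(row((0.543,-0.308,z),down(.165)))
E
```

```text
5.75 [ 0.54347238 -0.30853223  0.16163068] [-0.05926675  0.54217106  0.66287197  1.78125589 -0.39959301  0.95449313
  0.93405143]
(array([-37.8,  -0.5,  -0.8]), array([-0.    ,  0.0016, -0.0022]))
(array([76.2, -0.8, -0.9]), array([-0.    ,  0.0016, -0.0022]))
```

View pics/wrist3.png

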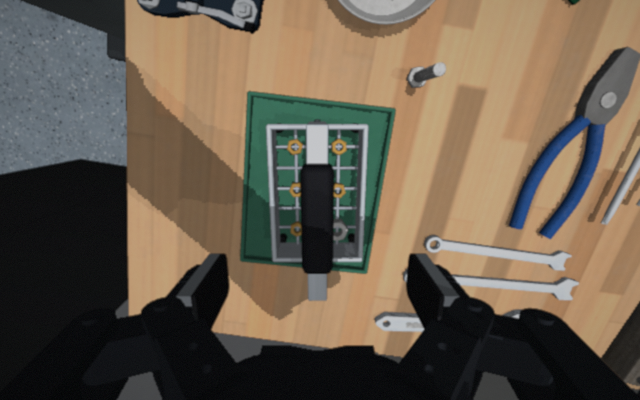

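Aligned: the sleeve at column 317 sits midway between the fingers (columns 226 and 408), parallel to the pads. I'll descend and grip.

Request:
{"method": "apply_moves", "body": {"commands": [[85,35,0,0,0,0,0],[85,60,-0.5,-1,0,0,0],[85,75,-0.5,-1,0,0,0],[85,75,-0.5,-1,0,0,0],[50,75,-0.5,-1,0,0,0],[15,75,-0.5,-1,0,0,0],[0,75,-0.5,-1,0,0,0],[0,75,-0.5,-1,0,0,0],[0,75,-0.5,-1,0,0,0],[0,75,-0.5,-1,0,0,0],[0,75,-0.5,-1,0,0,0]], "force": 100}}

```text
clock: 6.9
tcp_pos: [0.5429, -0.3072, 0.0862]
orientation: [1.087, 1.282, -1.086]
contact_force: [0.4, 1.2, 7.5]
grip_width: 0.0203
```

```bash
python3 - <<'E'
from h import *
o=r.get_obs();print(o["clock"],o["tcp_pos"],o["grip_width"],o["contact_force"])
c=cam("wrist");cv2.imwrite("pics/wrist4.png",c[0]["pixels"][:,:,::-1])
c=cam("scene");cv2.imwrite("pics/scene4.png",cv2.resize(c[0]["pixels"][130:330,250:510,::-1],(780,600)))
E
```

```text
6.9 [ 0.54285603 -0.30723866  0.08622163] 0.0203342825272819 [0.35578454 1.17592606 7.48967354]
```

View pics/wrist4.png

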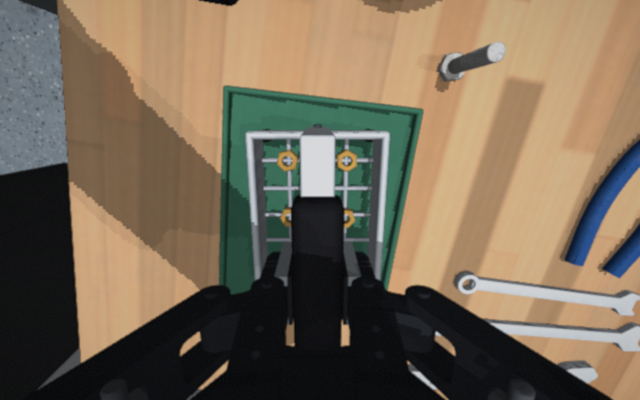

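View pics/scene4.png

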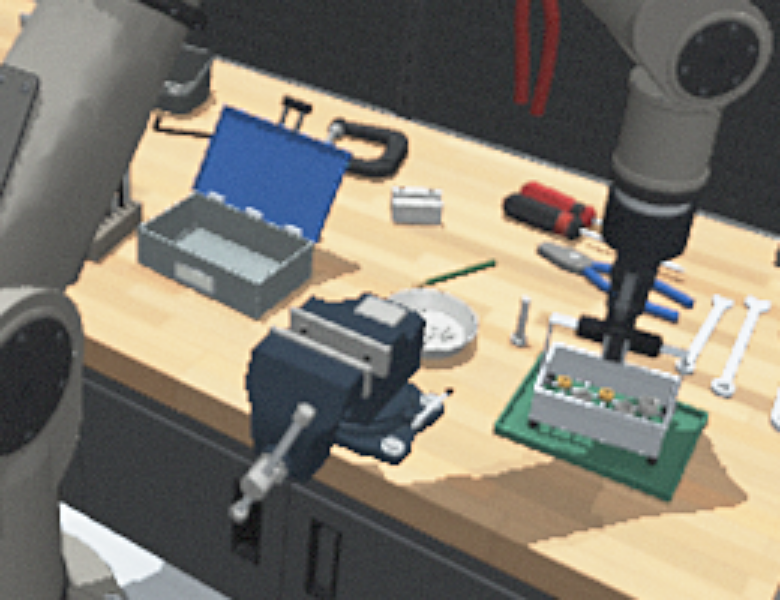

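```bash
python3 - <<'E'
from h import *
a=cv2.imread("pics/scene0.png")
cv2.imwrite("pics/crop5.png",cv2.resize(a[160:240,285:375],(720,600),interpolation=cv2.INTER_CUBIC))
a=cv2.imread("pics/side2.png")
cv2.imwrite("pics/crop6.png",cv2.resize(a[155:225,270:350],(720,600),interpolation=cv2.INTER_CUBIC))
E
```

```text
(no output)
```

View pics/crop5.png

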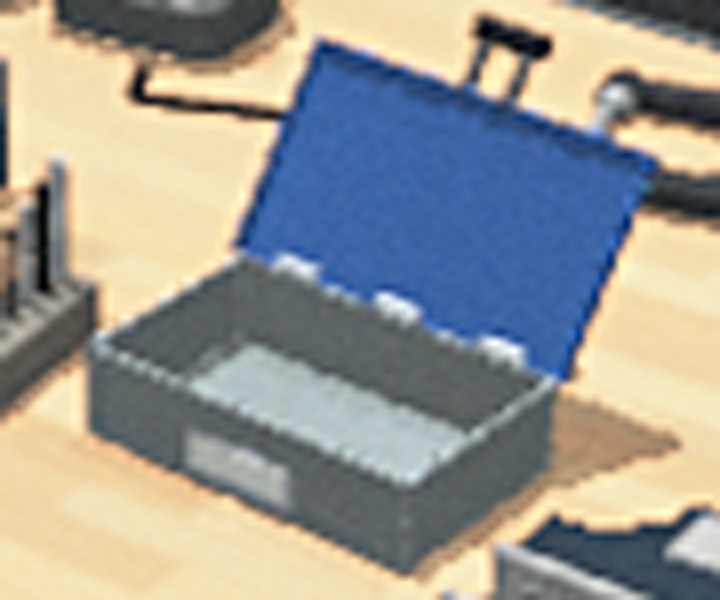

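View pics/crop6.png

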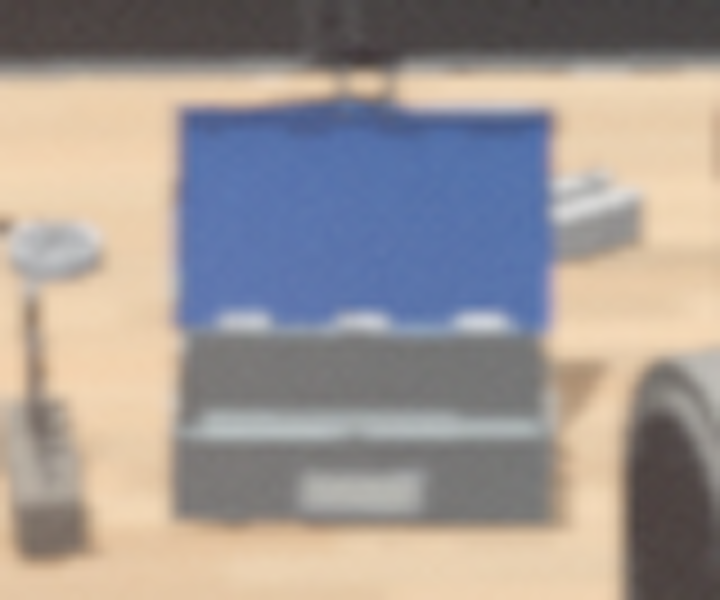

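```bash
python3 - <<'E'
from h import *
np.set_printoptions(precision=4,suppress=True)
c=cam("scene");s=cam("side")
def P(p): return (285+p[0]/8-.45,160+p[1]/7.5-.45)
def S(p): return (270+p[0]/9-.45,155+p[1]/(60/7)-.45)
Q=np.array([onz(c,P(p),.05) for p in[(240,255),(90,340),(405,490),(555,380)]])
print(Q,Q.mean(0));
for a,b in[(0,3),(1,2)]: d=Q[a]-Q[b];print("yaw y",np.arctan2(-d[0],d[1]),np.linalg.norm(d))
for a,b in[(0,1),(3,2)]: d=Q[a]-Q[b];print("yaw x",np.arctan2(d[1],d[0]),np.linalg.norm(d))
print("bottom",onz(c,P((90,430)),0),onz(c,P((405,575)),0))
Q=np.array([onz(s,S(p),.05) for p in[(183,330),(178,433),(550,433),(548,328)]]);print(Q,Q.mean(0))
print("side bottom",onz(s,S((175,518)),0),onz(s,S((552,522)),0))
print("bar",tri([ray(c,P((515,38))),ray(s,S((365,62)))]))
E
```

```text
[[0.5899 0.2136 0.05  ]
 [0.4908 0.2207 0.05  ]
 [0.4738 0.0491 0.05  ]
 [0.5825 0.0457 0.05  ]] [0.5343 0.1323 0.05  ]
yaw y -0.04402996342247431 0.16806337776386515
yaw y -0.09893936907878766 0.17240542004103646
yaw x -0.07139317265988948 0.09941076043490676
yaw x -0.03151314715351215 0.10884399510134805
bottom [0.4914 0.2215 0.    ] [0.4808 0.0512 0.    ]
[[0.5865 0.2171 0.05  ]
 [0.4856 0.2201 0.05  ]
 [0.4803 0.0554 0.05  ]
 [0.5833 0.0475 0.05  ]] [0.5339 0.135  0.05  ]
side bottom [0.4923 0.2221 0.    ] [0.483  0.0528 0.    ]
bar (array([0.6741, 0.1299, 0.1548]), [0.002385607829949087, 0.0023856078299490037])
```

```bash
cat >> h.py <<'E'
def mj(n): 
    t=np.arange(1,n+1)/n; return 10*t**3-15*t**4+6*t**5
def plan(p1,R1,n,g,tail=1):
    s,w=row(p1,R1); k=np.r_[mj(n),np.ones(tail)]
    print([[g]+[round(float(v),1) for v in s*a]+[round(float(v),3) for v in w*a] for a in k])
E
python3 - <<'E'
from h import *
plan((0.543,-0.307,0.27),down(.165),11,0,1)
o=r.get_obs(); print(o["clock"])
E
```

```text
[[0, -1.2, 0.0, -0.0, 0.0, 0.0, -0.0], [0, -8.3, 0.0, -0.0, 0.0, 0.0, -0.0], [0, -23.7, 0.1, -0.0, 0.0, 0.0, -0.0], [0, -47.2, 0.1, -0.0, 0.0, 0.0, -0.0], [0, -76.3, 0.2, -0.0, 0.0, 0.0, -0.001], [0, -107.5, 0.2, -0.1, 0.0, 0.0, -0.001], [0, -136.6, 0.3, -0.1, 0.0, 0.0, -0.001], [0, -160.1, 0.3, -0.1, 0.0, 0.0, -0.001], [0, -175.5, 0.4, -0.1, 0.0, 0.0, -0.001], [0, -182.6, 0.4, -0.1, 0.0, 0.0, -0.001], [0, -183.8, 0.4, -0.1, 0.0, 0.001, -0.001], [0, -183.8, 0.4, -0.1, 0.0, 0.001, -0.001]]
7.1
```

Request:
{"method": "apply_moves", "body": {"commands": [[0,-1,0,0,0,0,0],[0,-8,0,0,0,0,0],[0,-24,0,0,0,0,0],[0,-47,0,0,0,0,0],[0,-76,0,0,0,0,0],[0,-107,0,0,0,0,0],[0,-136,0,0,0,0,0],[0,-160,0,0,0,0,0],[0,-176,0,0,0,0,0],[0,-183,0,0,0,0,0],[0,-184,0,0,0,0,0],[0,-184,0,0,0,0,0]]}}

```text
clock: 8.3
tcp_pos: [0.5416, -0.3066, 0.2685]
orientation: [1.087, 1.284, -1.087]
contact_force: [0.1, 0.5, -3.4]
grip_width: 0.0203
```

```bash
python3 - <<'E'
from h import *
o=r.get_obs();print(o["clock"],o["tcp_pos"],o["grip_width"],o["contact_force"])
c=cam("wrist");cv2.imwrite("pics/wrist5.png",c[0]["pixels"][:,:,::-1])
c=cam("scene");cv2.imwrite("pics/scene5.png",cv2.resize(c[0]["pixels"][130:330,250:510,::-1],(780,600)))
plan((0.533,0.134,0.27),down(-.05),18,0,2)
E
```

```text
8.3 [ 0.54164949 -0.30662099  0.26849906] 0.020261316010506673 [ 0.09387041  0.49491515 -3.38099584]
[[0, -0.0, 0.1, -0.7, 0.0, -0.0, 0.0], [0, -0.0, 0.7, -5.0, 0.002, -0.0, 0.0], [0, -0.1, 2.3, -15.5, 0.008, -0.0, 0.0], [0, -0.1, 4.9, -33.3, 0.016, -0.0, 0.0], [0, -0.2, 8.6, -58.8, 0.029, -0.0, 0.0], [0, -0.3, 13.4, -91.5, 0.045, -0.0, 0.0], [0, -0.4, 19.1, -130.1, 0.064, -0.0, 0.001], [0, -0.6, 25.3, -173.0, 0.085, -0.0, 0.001], [0, -0.8, 31.9, -218.0, 0.107, -0.001, 0.001], [0, -0.9, 38.6, -263.0, 0.13, -0.001, 0.001], [0, -1.1, 44.8, -305.9, 0.151, -0.001, 0.002], [0, -1.2, 50.5, -344.5, 0.17, -0.001, 0.002], [0, -1.3, 55.3, -377.2, 0.186, -0.001, 0.002], [0, -1.4, 59.0, -402.7, 0.199, -0.001, 0.002], [0, -1.4, 61.6, -420.5, 0.207, -0.001, 0.002], [0, -1.5, 63.2, -431.0, 0.213, -0.001, 0.002], [0, -1.5, 63.8, -435.3, 0.215, -0.001, 0.002], [0, -1.5, 63.9, -436.0, 0.215, -0.001, 0.002], [0, -1.5, 63.9, -436.0, 0.215, -0.001, 0.002], [0, -1.5, 63.9, -436.0, 0.215, -0.001, 0.002]]
```

View pics/scene5.png

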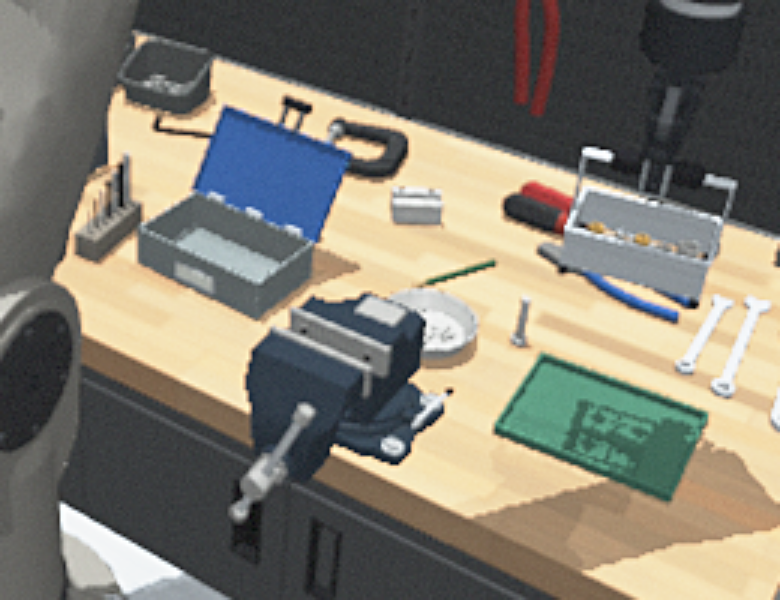

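View pics/wrist5.png

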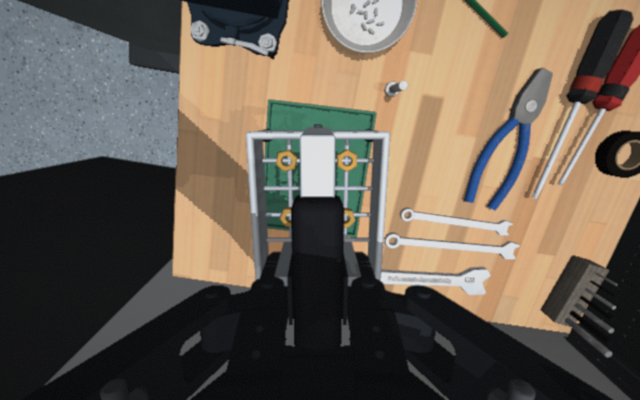

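The sieve was lifted level with its nuts and the tray is empty. Now the smooth carry at height over the vice.

Request:
{"method": "apply_moves", "body": {"commands": [[0,0,0,-0.7,0,0,0],[0,0,0.7,-5,0.002,0,0],[0,0,2.3,-15.5,0.008,0,0],[0,0,4.9,-33.3,0.016,0,0],[0,0,8.6,-58.8,0.029,0,0],[0,0,13.4,-91.5,0.045,0,0],[0,0,19.1,-130,0.064,0,0],[0,0,25.3,-173,0.085,0,0],[0,0,31.9,-218,0.107,0,0],[0,0,38.6,-263,0.13,0,0],[0,-1,44.8,-306,0.151,0,0],[0,-1,50.5,-344.5,0.17,0,0],[0,-1,55.3,-377,0.186,0,0],[0,-1,59,-403,0.199,0,0],[0,-1,61.6,-420.5,0.207,0,0],[0,-1,63.2,-431,0.213,0,0],[0,-1,63.8,-435.3,0.215,0,0],[0,-1,63.9,-436,0.215,0,0],[0,-1,63.9,-436,0.215,0,0],[0,-1,63.9,-436,0.215,0,0]]}}

```text
clock: 10.4
tcp_pos: [0.5337, 0.1322, 0.2705]
orientation: [1.247, 1.184, -1.247]
contact_force: [0.0, -0.1, -3.3]
grip_width: 0.0204
```

```bash
python3 - <<'E'
from h import *
o=r.get_obs();print(o["clock"],o["tcp_pos"],o["grip_width"],o["contact_force"],o["joints"])
c=cam("wrist");cv2.imwrite("pics/wrist6.png",c[0]["pixels"][:,:,::-1])
c=cam("scene");cv2.imwrite("pics/scene6.png",cv2.resize(c[0]["pixels"][80:280,230:490,::-1],(780,600)))
E
```

```text
10.4 [0.53366352 0.13222449 0.27054676] 0.020386617426878445 [ 2.67865312e-03 -1.08559350e-01 -3.29681826e+00] [-0.90954381  0.26712952  0.67627531  1.84555476 -0.18691793  1.09288205
 -0.21597705]
```

View pics/scene6.png

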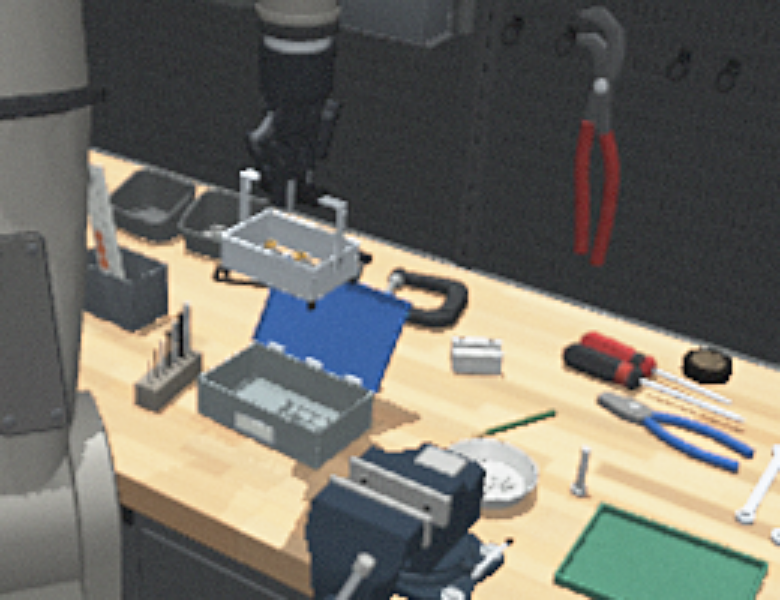

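View pics/wrist6.png

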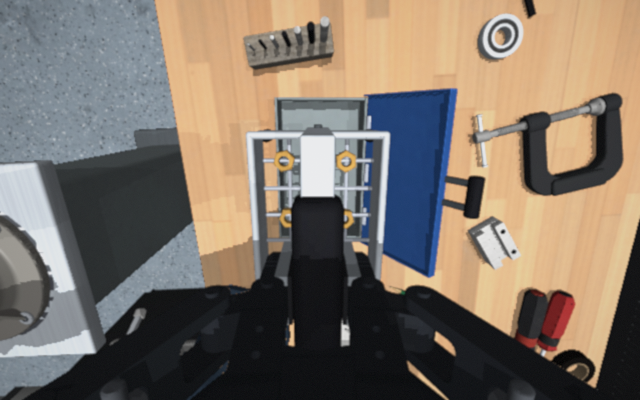

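```bash
python3 - <<'E'
from h import *
np.set_printoptions(precision=4,suppress=True)
c=cam("wrist")
for p in[(276,98),(366,95)]:print(onz(c,p,.05))
for p in[(478,177),(473,218)]:print("bar",onz(c,p,.162))
D=pinpoint("lid_bar","wrist");print([(px(d),d["confidence"],onz(c,px(d),.162)) for d in D])
for y in (0,):print(row((0.534,0.134,0.145),down(-.05)))
E
```

```text
[0.4918 0.2228 0.05  ]
[0.5934 0.2208 0.05  ]
bar [0.6697 0.1457 0.162 ]
bar [0.6689 0.1092 0.162 ]
[(array([473.28, 195.8 ]), 0.82, array([0.6673, 0.1294, 0.162 ]))]
(array([125.5,   0.3,  -1. ]), array([-0.001, -0.   , -0.   ]))
```

Request:
{"method": "apply_moves", "body": {"commands": [[0,1,0,0,0,0,0],[0,7,0,0,0,0,0],[0,20,1,0,0,0,0],[0,40,1,-1,0,0,0],[0,63,2,-2,0,0,0],[0,87,2,-2,0,0,0],[0,106,2,-2,0,0,0],[0,119,2,-2,0,0,0],[0,125,2,-2,0,0,0],[0,126,2,-2,0,0,0],[0,126,2,-2,0,0,0]]}}

```text
clock: 11.7
tcp_pos: [0.5361, 0.1354, 0.1449]
orientation: [1.247, 1.185, -1.245]
contact_force: [0.5, 0.4, -3.0]
grip_width: 0.0205
```

```bash
python3 - <<'E'
from h import *
o=r.get_obs();print(o["clock"],o["tcp_pos"],o["grip_width"],o["contact_force"])
c=cam("wrist");cv2.imwrite("pics/wrist7.png",c[0]["pixels"][:,:,::-1])
c=cam("scene");cv2.imwrite("pics/scene7.png",cv2.resize(c[0]["pixels"][130:250,260:420,::-1],(800,600)))
E
```

```text
11.7 [0.53613256 0.13543079 0.14488673] 0.02049514119904456 [ 0.53265717  0.35451337 -3.03135513]
```

View pics/scene7.png

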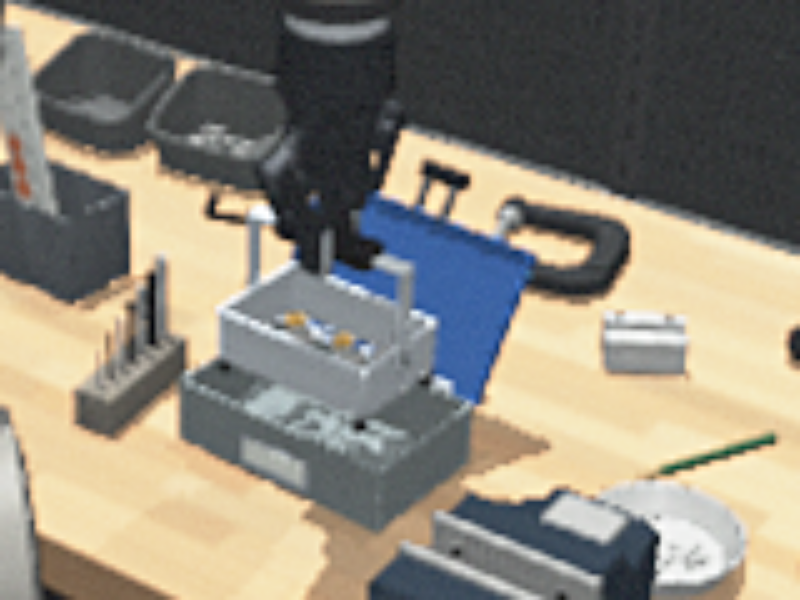

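View pics/wrist7.png

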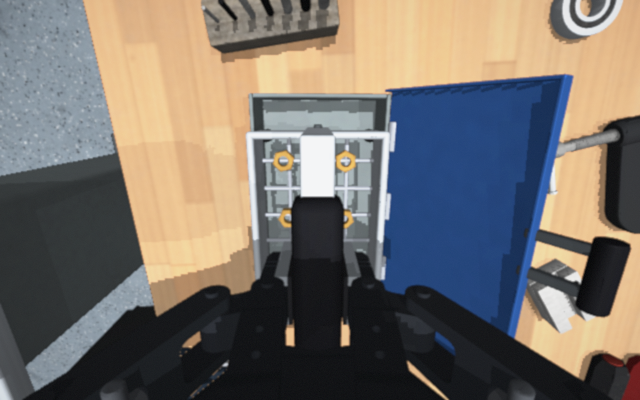

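Request:
{"method": "apply_moves", "body": {"commands": [[0,0,0,13,0,0,0],[0,0,0,-13,0,0,0],[0,0,0,13,0,0,0],[0,0,0,-13,0,0,0],[0,0,0,13,0,0,0],[0,0,0,-13,0,0,0],[0,0,0,13,0,0,0],[0,0,0,-13,0,0,0],[0,0,0,0,0,0,0],[0,0,0,0,0,0,0]], "force": 120}}

```text
clock: 12.8
tcp_pos: [0.5358, 0.1333, 0.145]
orientation: [1.247, 1.184, -1.247]
contact_force: [-0.2, -1.3, -2.4]
grip_width: 0.0204
```

```bash
cat > look.py <<'E'
import sys
from h import *
k=sys.argv[1]
o=r.get_obs();print(o["clock"],o["tcp_pos"],o["grip_width"],o["contact_force"])
w=cam("wrist")[0]["pixels"][:,:,::-1];s=cam("scene")[0]["pixels"][:,:,::-1]
a=cv2.resize(w[80:300,230:410],(490,600),interpolation=cv2.INTER_CUBIC)
b=cv2.resize(s[175:240,285:360],(310,268),interpolation=cv2.INTER_CUBIC)
im=np.zeros((600,800,3),np.uint8);im[:,:490]=a;im[:268,490:]=b
cv2.imwrite(f"pics/l{k}.png",im)
for l in("brass_nut_0_mid","steel_nut_0_mid"):
    for n in("wrist",):print(l,n,[(np.round(px(d)),round(d["confidence"],2)) for d in search_frame(l,n)])
E
python3 look.py 1
```

```text
12.8 [0.53578192 0.13327738 0.1449795 ] 0.020388335626386058 [-0.17686238 -1.26617764 -2.35871565]
brass_nut_0_mid wrist [(array([283., 219.]), 0.72)]
steel_nut_0_mid wrist []
```

View pics/l1.png

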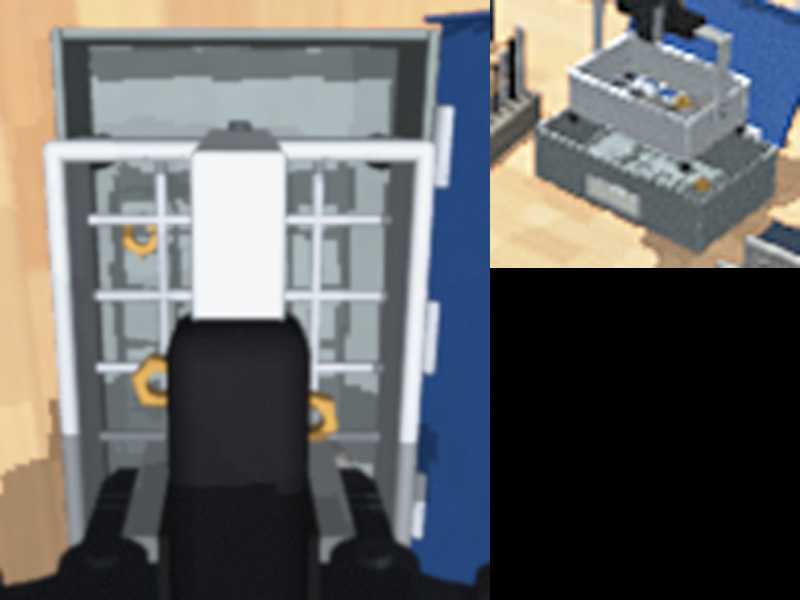

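It's working: brass nuts are in the tin at l1 (140,238) and on the scene inset at (703,185), and two are still on the mesh. I'll continue with some cross strokes.

Request:
{"method": "apply_moves", "body": {"commands": [[0,0,0,14,0,0,0],[0,0,0,-14,0,0,0],[0,0,0,14,0,0,0],[0,0,0,-14,0,0,0],[0,0,0,14,0,0,0],[0,0,0,0,0,0,0],[0,0,9,0,0,0,0],[0,0,-9,0,0,0,0],[0,0,9,0,0,0,0],[0,0,-9,0,0,0,0],[0,0,0,14,0,0,0],[0,0,0,-14,0,0,0],[0,0,0,14,0,0,0],[0,0,0,-14,0,0,0],[0,0,0,14,0,0,0],[0,0,0,-14,0,0,0],[0,0,0,0,0,0,0],[0,0,0,0,0,0,0]]}}

```text
clock: 14.8
tcp_pos: [0.5362, 0.1336, 0.1445]
orientation: [1.246, 1.184, -1.247]
contact_force: [-0.0, -1.9, -2.9]
grip_width: 0.0202
```

```bash
python3 look.py 2
```

```text
14.8 [0.53616522 0.13359381 0.14451476] 0.02021477713929781 [-0.0294876  -1.91766185 -2.94810105]
brass_nut_0_mid wrist []
steel_nut_0_mid wrist []
```

View pics/l2.png

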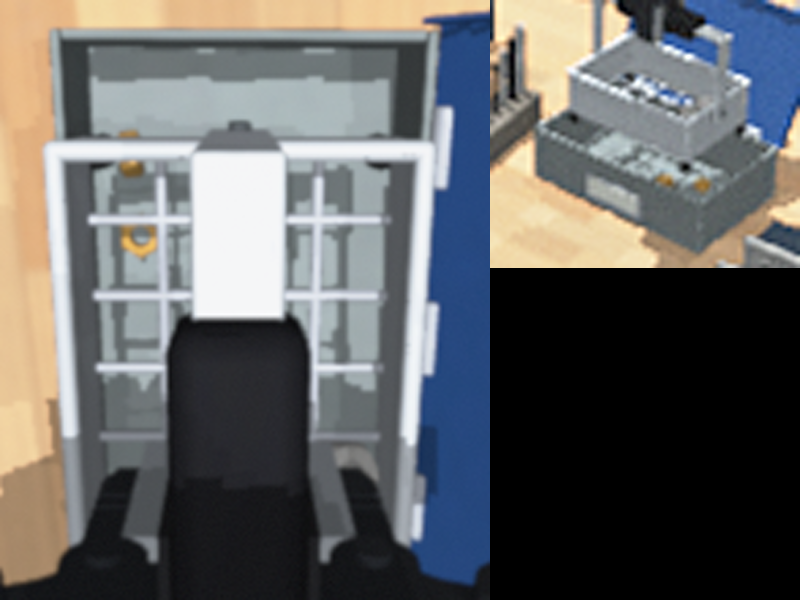

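Request:
{"method": "apply_moves", "body": {"commands": [[0,0,0,14,0,0,0],[0,0,0,-14,0,0,0],[0,0,0,14,0,0,0],[0,0,0,-14,0,0,0],[0,0,0,14,0,0,0],[0,0,0,0,0,0,0],[0,0,9,0,0,0,0],[0,0,-9,0,0,0,0],[0,0,9,0,0,0,0],[0,0,-9,0,0,0,0],[0,0,0,14,0,0,0],[0,0,0,-14,0,0,0],[0,0,0,14,0,0,0],[0,0,0,-14,0,0,0],[0,0,0,14,0,0,0],[0,0,0,-14,0,0,0],[0,0,0,0,0,0,0],[0,0,0,0,0,0,0]]}}

```text
clock: 16.8
tcp_pos: [0.5362, 0.1336, 0.1445]
orientation: [1.246, 1.184, -1.247]
contact_force: [0.1, -0.9, -2.0]
grip_width: 0.0201
```

Request:
{"method": "apply_moves", "body": {"commands": [[0,-1,0,0,0,0,0],[0,-7,0,0,0,0,0],[0,-20,0,0,0,0,0],[0,-40,0,0,0,0,0],[0,-63,0,0,0,0,0],[0,-87,0,0,0,0,0],[0,-106,0,0,0,0,0],[0,-119,0,0,0,0,0],[0,-125,0,0,0,0,0],[0,-126,0,0,0,0,0],[0,-126,0,0,0,0,0]]}}

```text
clock: 17.9
tcp_pos: [0.5352, 0.1354, 0.2699]
orientation: [1.245, 1.186, -1.247]
contact_force: [0.1, 0.1, -3.8]
grip_width: 0.0203
```

```bash
python3 - <<'E'
from h import *
o=r.get_obs();print(o["clock"],o["tcp_pos"],o["grip_width"],o["contact_force"])
P={n:cam(n)[0]["pixels"][:,:,::-1] for n in("wrist","scene","side")}
cv2.imwrite("pics/w8.png",cv2.resize(P["wrist"][80:300,200:500],(800,587),interpolation=cv2.INTER_CUBIC))
cv2.imwrite("pics/s8.png",cv2.resize(P["scene"][135:240,280:390],(628,600),interpolation=cv2.INTER_CUBIC))
cv2.imwrite("pics/d8.png",cv2.resize(P["side"][120:225,260:360],(571,600),interpolation=cv2.INTER_CUBIC))
for n in P:
  for l in("brass_nut_0_mid","steel_nut_0_mid"):print(l,n,[(np.round(px(d)),round(d["confidence"],2)) for d in search_frame(l,n)])
E
```

```text
17.9 [0.53522961 0.13538927 0.26993059] 0.02029539649822077 [ 0.06553824  0.14369726 -3.84993197]
brass_nut_0_mid wrist []
steel_nut_0_mid wrist []
brass_nut_0_mid scene []
steel_nut_0_mid scene []
brass_nut_0_mid side []
steel_nut_0_mid side []
```

View pics/w8.png

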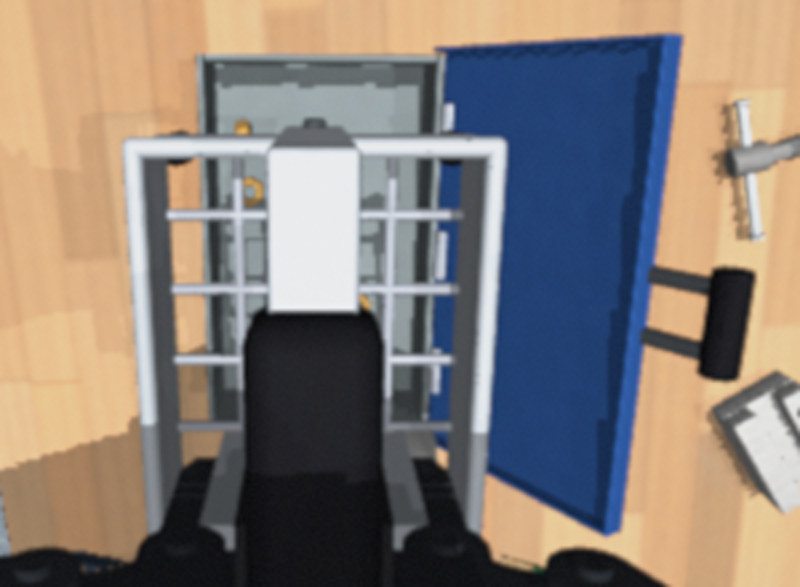

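View pics/s8.png

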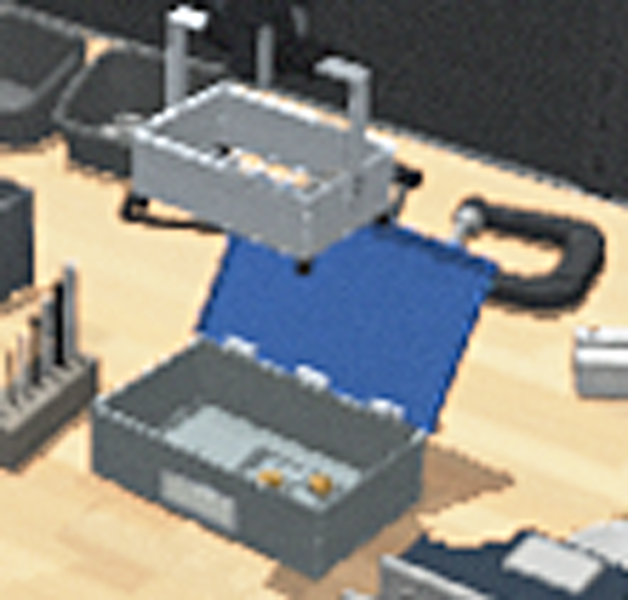

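View pics/d8.png

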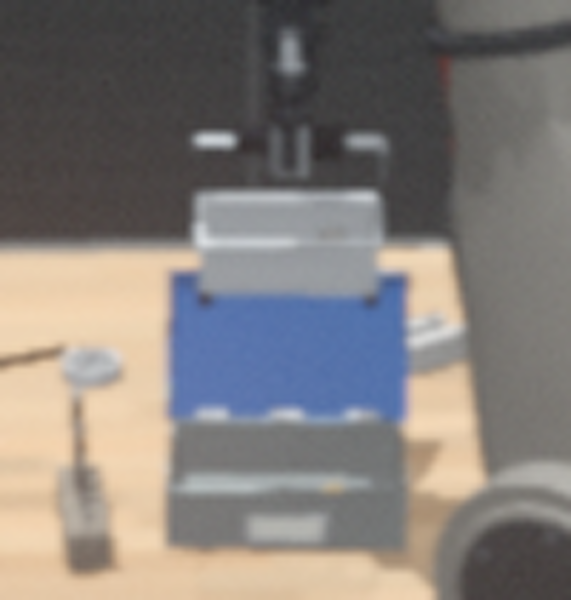

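```bash
python3 - <<'E'
from h import *
np.set_printoptions(precision=3,suppress=True)
c=cam("wrist");s=cam("scene")
for p in[(243,127),(252,190),(364,302)]:print(onz(c,(200+p[0]*.375,80+p[1]*.375),.008))
print("mesh",onz(c,(200+364*.375,80+302*.375),.205))
for p in[(270,478),(320,484)]:print(onz(s,(280+p[0]/5.71,135+p[1]/5.714),.008))
cv2.imwrite("pics/s9.png",cv2.resize(s[0]["pixels"][145:185,300:355,::-1],(800,580),interpolation=cv2.INTER_CUBIC))
E
```

```text
[0.505 0.19  0.008]
[0.507 0.16  0.008]
[0.56  0.1   0.008]
mesh [0.55  0.152 0.205]
[0.539 0.122 0.008]
[0.552 0.095 0.008]
```

View pics/s9.png

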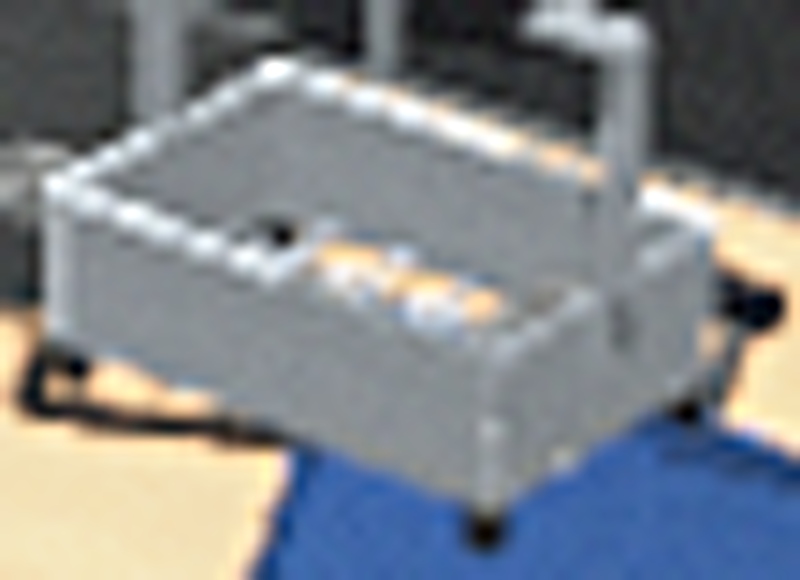

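Four nuts are confirmed in the tin, with floor positions agreeing between the two views. The fifth may be hidden by the sieve, so I'll shift sideways and look at the whole tin floor.

Request:
{"method": "apply_moves", "body": {"commands": [[0,0,0,1,0,0,0],[0,0,0,6,0,0,0],[0,0,0,18,0,0,0],[0,0,0,36,0,0,0],[0,0,0,58,0,0,0],[0,0,0,82,0,0,0],[0,0,0,103,0,0,0],[0,0,0,118,0,0,0],[0,0,0,127,0,0,0],[0,0,0,130,0,0,0],[0,0,0,130,0,0,0]]}}

```text
clock: 19.55
tcp_pos: [0.5292, 0.0056, 0.2704]
orientation: [1.246, 1.185, -1.246]
contact_force: [-0.7, -0.2, -2.0]
grip_width: 0.0202
```

```bash
python3 - <<'E'
from h import *
o=r.get_obs();print(o["clock"],o["tcp_pos"],o["grip_width"],o["contact_force"])
P={n:cam(n)[0]["pixels"][:,:,::-1] for n in("wrist","scene")}
cv2.imwrite("pics/w10.png",cv2.resize(P["wrist"][0:220,200:500],(800,587),interpolation=cv2.INTER_CUBIC))
cv2.imwrite("pics/s10.png",cv2.resize(P["scene"][135:240,300:410],(628,600),interpolation=cv2.INTER_CUBIC))
for n in P:
  for l in("brass_nut_0_mid",):print(l,n,[(np.round(px(d)),round(d["confidence"],2)) for d in search_frame(l,n)])
E
```

```text
19.55 [0.5291583  0.00561113 0.2704209 ] 0.020154710758579802 [-0.66193491 -0.23192107 -1.97245794]
brass_nut_0_mid wrist [(array([289.,  15.]), 0.64), (array([301., 121.]), 0.59)]
brass_nut_0_mid scene [(array([327., 206.]), 0.42)]
```

View pics/w10.png

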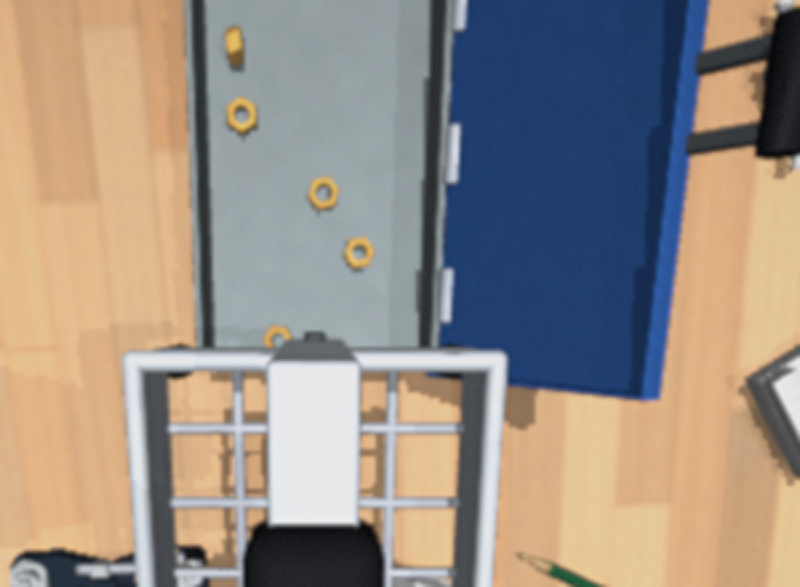

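View pics/s10.png

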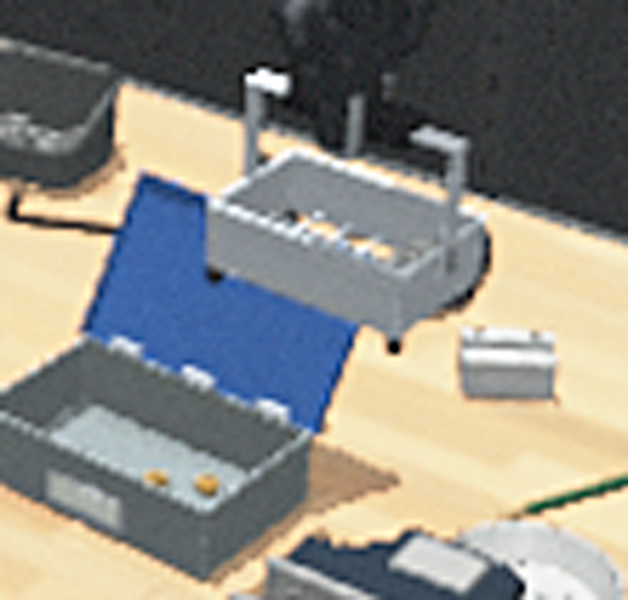

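All five brass nuts lie in the tin (w10: (233,45), (241,115), (323,193), (358,252), (277,337)). Carrying the sieve back to the tray.

```bash
python3 - <<'E'
from h import *
plan((0.539,-0.3115,0.27),down(.047),16,0,2)
E
```

```text
[[0, 0.0, 0.1, 0.7, -0.0, -0.0, 0.0], [0, 0.0, 0.4, 5.1, -0.002, -0.0, 0.0], [0, 0.0, 1.2, 15.5, -0.005, -0.0, 0.0], [0, 0.0, 2.6, 32.8, -0.01, -0.0, 0.0], [0, 0.1, 4.5, 57.1, -0.017, -0.0, 0.0], [0, 0.1, 6.9, 87.3, -0.026, -0.0, 0.0], [0, 0.1, 9.7, 121.8, -0.037, -0.0, 0.0], [0, 0.1, 12.6, 158.6, -0.048, -0.0, 0.0], [0, 0.2, 15.5, 195.4, -0.059, -0.0, 0.0], [0, 0.2, 18.3, 229.9, -0.069, -0.0, 0.0], [0, 0.2, 20.7, 260.1, -0.078, -0.0, 0.0], [0, 0.3, 22.6, 284.4, -0.086, -0.0, 0.0], [0, 0.3, 24.0, 301.7, -0.091, -0.0, 0.0], [0, 0.3, 24.8, 312.1, -0.094, -0.0, 0.0], [0, 0.3, 25.1, 316.5, -0.095, -0.0, 0.0], [0, 0.3, 25.2, 317.2, -0.095, -0.0, 0.0], [0, 0.3, 25.2, 317.2, -0.095, -0.0, 0.0], [0, 0.3, 25.2, 317.2, -0.095, -0.0, 0.0]]
```

Request:
{"method": "apply_moves", "body": {"commands": [[0,0,0.1,0.7,0,0,0],[0,0,0.4,5,-0.002,0,0],[0,0,1.2,15.5,-0.005,0,0],[0,0,2.6,32.8,-0.01,0,0],[0,0,4.5,57,-0.017,0,0],[0,0,6.9,87,-0.026,0,0],[0,0,9.7,122,-0.037,0,0],[0,0,12.6,158.6,-0.048,0,0],[0,0,15.5,195.4,-0.059,0,0],[0,0,18.3,230,-0.069,0,0],[0,0,20.7,260,-0.078,0,0],[0,0,22.6,284.4,-0.086,0,0],[0,0,24,301.7,-0.091,0,0],[0,0,24.8,312,-0.094,0,0],[0,0,25.1,316.5,-0.095,0,0],[0,0,25.2,317,-0.095,0,0],[0,0,25.2,317,-0.095,0,0],[0,0,25.2,317,-0.095,0,0]]}}

```text
clock: 21.55
tcp_pos: [0.5388, -0.3111, 0.2704]
orientation: [1.175, 1.231, -1.174]
contact_force: [0.3, 0.1, -2.7]
grip_width: 0.0205
```

```bash
python3 - <<'E'
from h import *
o=r.get_obs();print(o["clock"],o["tcp_pos"],o["grip_width"],o["contact_force"])
P={n:cam(n)[0]["pixels"][:,:,::-1] for n in("wrist","scene")}
cv2.imwrite("pics/w11.png",cv2.resize(P["wrist"][60:300,180:500],(800,600),interpolation=cv2.INTER_CUBIC))
cv2.imwrite("pics/s11.png",cv2.resize(P["scene"][165:305,390:530],(600,600),interpolation=cv2.INTER_CUBIC))
print(row((0.539,-0.3115,.087),down(.047)))
E
```

```text
21.55 [ 0.5388302  -0.3111458   0.27039013] 0.02050849055827552 [ 0.31820123  0.05658957 -2.72510263]
(array([183.5,   0.2,   0.2]), array([-0.0007, -0.0005, -0.0001]))
```

View pics/w11.png

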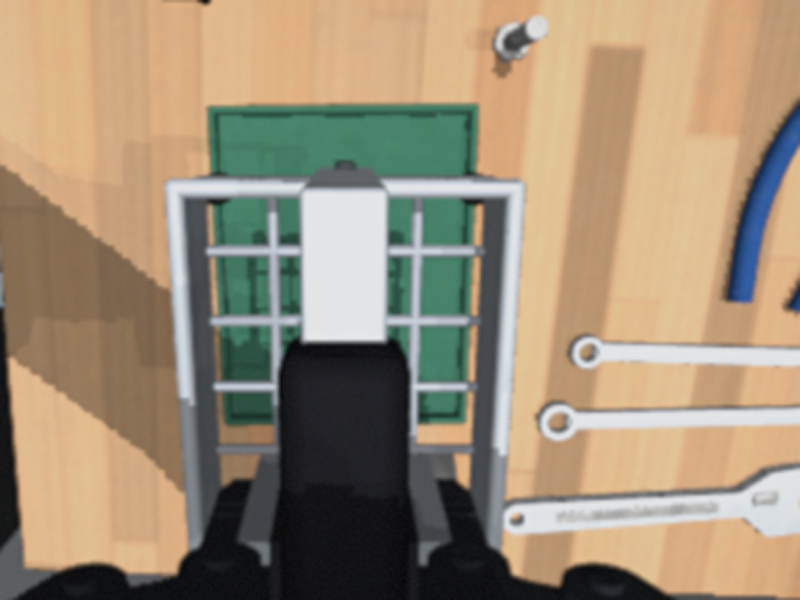

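View pics/s11.png

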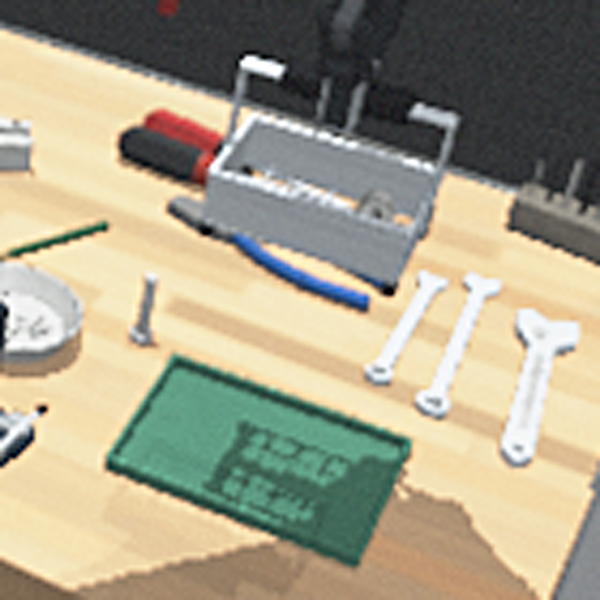

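Request:
{"method": "apply_moves", "body": {"commands": [[0,1,0,0,0,0,0],[0,8,0,0,0,0,0],[0,23,0,0,0,0,0],[0,46,0,0,0,0,0],[0,74,0,0,0,0,0],[0,104,0,0,0,0,0],[0,132,0,0,0,0,0],[0,154,0,0,0,0,0],[0,168,0,0,0,0,0],[0,176,0,0,0,0,0],[0,179,0,0,0,0,0],[0,181,0,0,0,0,0],[0,182,0,0,0,0,0]]}}

```text
clock: 22.95
tcp_pos: [0.539, -0.3127, 0.0892]
orientation: [1.176, 1.229, -1.175]
contact_force: [-0.7, -0.4, -2.5]
grip_width: 0.0201
```

```bash
python3 - <<'E'
from h import *
o=r.get_obs();print(o["clock"],o["tcp_pos"],o["grip_width"],o["contact_force"],o["moment"])
P={n:cam(n)[0]["pixels"][:,:,::-1] for n in("wrist","scene")}
cv2.imwrite("pics/w12.png",cv2.resize(P["wrist"][60:300,180:500],(800,600),interpolation=cv2.INTER_CUBIC))
cv2.imwrite("pics/s12.png",cv2.resize(P["scene"][200:300,400:500],(600,600),interpolation=cv2.INTER_CUBIC))
E
```

```text
22.95 [ 0.53900925 -0.3126506   0.0891918 ] 0.02007582459698934 [-0.69643629 -0.38816968 -2.46631501] [0.05197409 0.02247034 0.05640117]
```

View pics/w12.png

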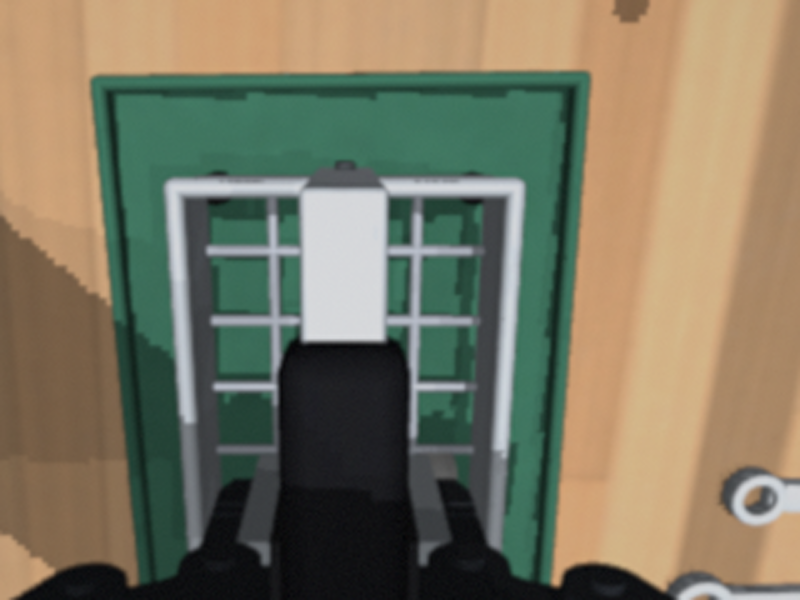

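View pics/s12.png

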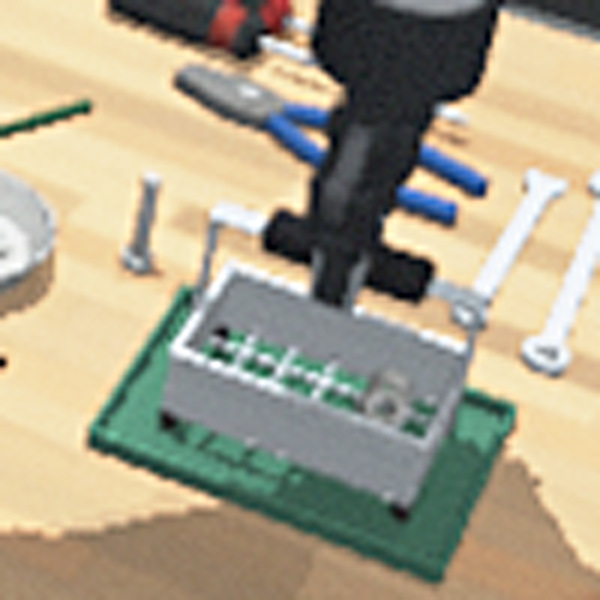

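Request:
{"method": "apply_moves", "body": {"commands": [[0,1,0,0,0,0,0],[0,2,0,0,0,0,0],[0,3,0,0,0,0,0],[0,3,0,0,0,0,0]]}}

```text
clock: 23.45
tcp_pos: [0.5389, -0.3123, 0.0863]
orientation: [1.177, 1.23, -1.175]
contact_force: [-0.7, 1.9, 4.9]
grip_width: 0.0201
```

Contact at the original height (0.086). Releasing.

Request:
{"method": "apply_moves", "body": {"commands": [[24,3,0,0,0,0,0],[35,3,0,0,0,0,0],[60,3,0,0,0,0,0],[60,3,0,0,0,0,0],[60,3,0,0,0,0,0],[60,-10,0,0,0,0,0],[60,-40,0,0,0,0,0],[60,-90,0,0,0,0,0],[60,-140,0,0,0,0,0],[60,-180,0,0,0,0,0],[60,-200,0,0,0,0,0],[60,-200,0,0,0,0,0]]}}

```text
clock: 24.65
tcp_pos: [0.5397, -0.3138, 0.2902]
orientation: [1.178, 1.223, -1.173]
contact_force: [0.0, 0.3, -0.0]
grip_width: 0.0599
```

```bash
python3 - <<'E'
from h import *
o=r.get_obs();print(o["clock"],o["tcp_pos"],o["grip_width"],o["contact_force"],o["joints"])
P={n:cam(n)[0]["pixels"][:,:,::-1] for n in("wrist","scene")}
cv2.imwrite("pics/w13.png",cv2.resize(P["wrist"][100:280,220:440],(733,600),interpolation=cv2.INTER_CUBIC))
cv2.imwrite("pics/s13.png",cv2.resize(P["scene"][200:300,400:500],(600,600),interpolation=cv2.INTER_CUBIC))
for yaw in(np.pi/2-.05,-np.pi/2-.05):print(row((0.6,0.12,.30),down(yaw)))
E
```

```text
24.65 [ 0.53967414 -0.3138469   0.29016158] 0.05987533162979196 [ 0.03242563  0.27323339 -0.00615149] [-0.14170188  0.42084943  0.78528449  1.65785946 -0.3184472   1.18800761
  0.76275389]
(array([ -13.9,   81. , -429.1]), array([-1.4759e+00,  7.0000e-04, -9.0000e-04]))
(array([ -13.9,   81. , -429.1]), array([ 1.6657e+00, -9.0000e-04, -7.0000e-04]))
```

View pics/w13.png

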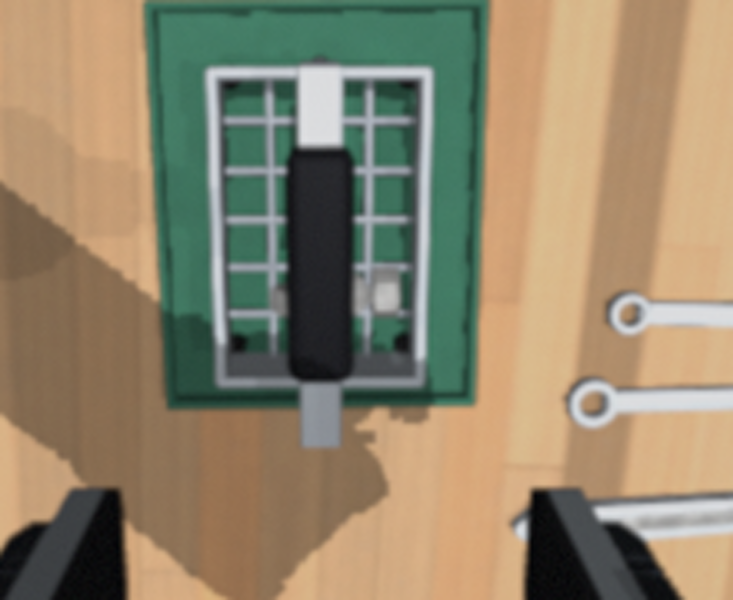

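View pics/s13.png

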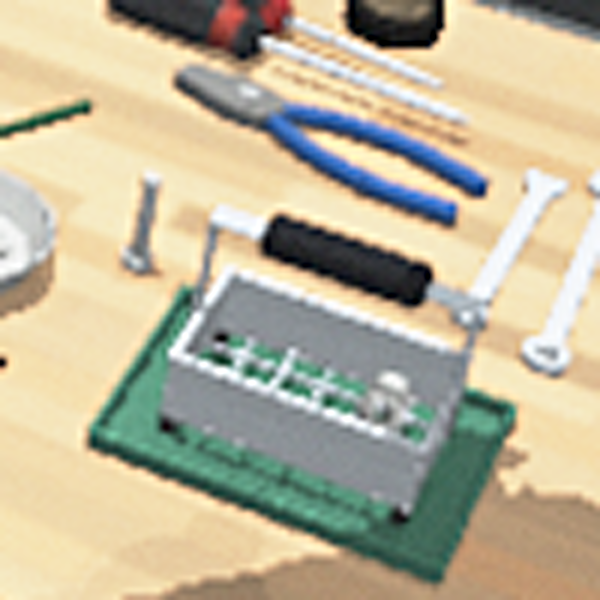

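The sieve stands flat and centred in the tray with only steel nuts, at w13 (280–400,295). Next, over the lid bar.

```bash
python3 - <<'E'
from h import *
print(row((0.62,0.128,.30),down(np.pi/2-.05)))
E
```

```text
(array([ -13.8,  101.3, -436.2]), array([-1.4759e+00,  7.0000e-04, -9.0000e-04]))
```

Request:
{"method": "apply_moves", "body": {"commands": [[60,-14,50,-200,-0.7,0,0],[60,-14,101,-436,-1.476,0,0],[60,-14,101,-436,-1.476,0,0],[60,-14,101,-436,-1.476,0,0],[60,-14,101,-436,-1.476,0,0],[60,-14,101,-436,-1.476,0,0],[60,-14,101,-436,-1.476,0,0],[60,-14,101,-436,-1.476,0,0],[60,-14,101,-436,-1.476,0,0],[60,-14,101,-436,-1.476,0,0],[60,-14,101,-436,-1.476,0,0],[60,-14,101,-436,-1.476,0,0],[60,-14,101,-436,-1.476,0,0],[60,-14,101,-436,-1.476,0,0],[60,-14,101,-436,-1.476,0,0]]}}

```text
clock: 26.25
tcp_pos: [0.6197, 0.1269, 0.2995]
orientation: [0.041, 1.57, -0.041]
contact_force: [-0.2, -0.2, 0.0]
grip_width: 0.06
```

```bash
python3 - <<'E'
from h import *
np.set_printoptions(precision=4,suppress=True)
o=r.get_obs();print(o["clock"],o["tcp_pos"],o["contact_force"],o["joints"])
C={n:cam(n) for n in("wrist","scene","side")}
for n in C: cv2.imwrite(f"pics/{n}14.png",C[n][0]["pixels"][:,:,::-1])
D={n:pinpoint("lid_bar",n) for n in C}
for n in C:print(n,[(px(d),d["confidence"],onz(C[n],px(d),.162)) for d in D[n]])
E
```

```text
26.25 [0.6197 0.1269 0.2995] [-0.1728 -0.1666  0.0007] [-0.573   0.3649  0.3663  1.6009 -0.1374  1.2012  1.3398]
wrist [(array([320.  , 234.68]), 0.78, array([0.6637, 0.1272, 0.162 ]))]
scene [(array([196.288, 172.2  ]), 0.84, array([0.3124, 0.4944, 0.162 ])), (array([346.624, 164.32 ]), 0.78, array([0.6634, 0.1327, 0.162 ]))]
side [(array([309.12, 159.08]), 0.77, array([0.6802, 0.1333, 0.162 ]))]
```

View pics/wrist14.png

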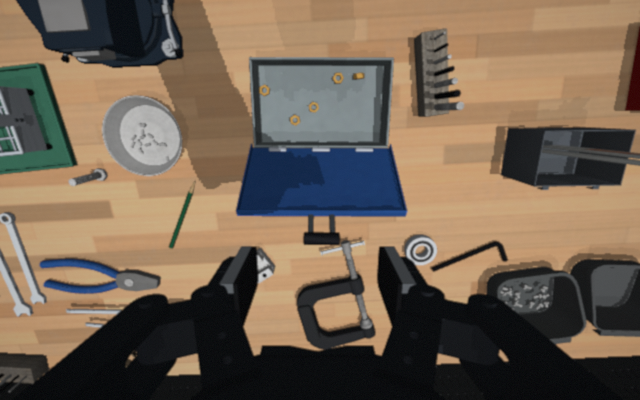

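View pics/scene14.png

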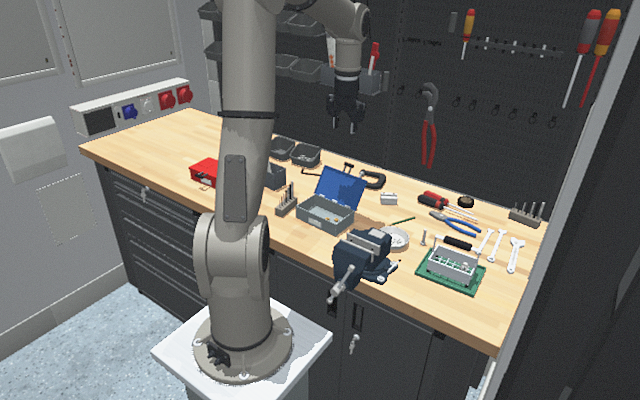

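```bash
python3 - <<'E'
from h import *
a=cv2.imread("pics/wrist14.png")
cv2.imwrite("pics/c14.png",cv2.resize(a[45:255,225:420],(780,840)[:2] if 0 else (557,600),interpolation=cv2.INTER_CUBIC))
E
```

```text
(no output)
```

View pics/c14.png

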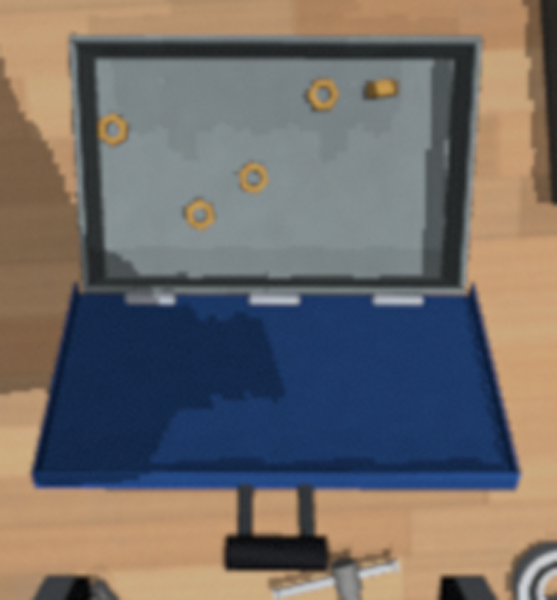

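```bash
python3 - <<'E'
from h import *
np.set_printoptions(precision=4,suppress=True)
c=cam("wrist")
f=lambda p,z:onz(c,(225+p[0]/2.857-.35,45+p[1]/2.857-.35),z)
Q=np.array([f(p,.05) for p in[(68,37),(482,38),(468,290),(82,290)]]);print(Q,Q.mean(0))
d=(Q[1]-Q[0]+Q[2]-Q[3]);print("yaw",np.arctan2(-d[0],d[1]))
print("bar",f((276,553),.162),f((226,552),.162),f((327,554),.162))
print(row((0.663,.128,.2),down(np.pi/2-.05)))
E
```

```text
[[0.4814 0.0533 0.05  ]
 [0.4903 0.2239 0.05  ]
 [0.593  0.2198 0.05  ]
 [0.5844 0.0478 0.05  ]] [0.5373 0.1362 0.05  ]
yaw -0.05097404687837736
bar [0.6675 0.1292 0.162 ] [0.6663 0.1119 0.162 ] [0.6688 0.1469 0.162 ]
(array([99.5,  2.3, 43.2]), array([ 0.0001,  0.0001, -0.0001]))
```

```bash
python3 - <<'E'
from h import *
print(row((0.6645,.1295,.139),down(np.pi/2-.051)))
E
```

```text
(array([160.5,   3.9,  44.6]), array([ 0.0011,  0.0001, -0.0001]))
```

Request:
{"method": "apply_moves", "body": {"commands": [[60,20,2,25,0,0,0],[60,60,4,44.5,0,0,0],[60,100,4,44.5,0,0,0],[60,110,4,44.5,0,0,0],[60,110,4,44.5,0,0,0],[60,110,4,44.5,0,0,0]]}}

```text
clock: 27.2
tcp_pos: [0.6653, 0.1297, 0.1915]
orientation: [0.04, 1.568, -0.039]
contact_force: [-0.2, 0.7, 0.0]
grip_width: 0.0599
```

```bash
python3 - <<'E'
from h import *
np.set_printoptions(precision=4,suppress=True)
o=r.get_obs();print(o["clock"],o["tcp_pos"],o["contact_force"])
c=cam("wrist");cv2.imwrite("pics/w15.png",c[0]["pixels"][:,:,::-1])
print([(px(d),d["confidence"],onz(c,px(d),.162)) for d in pinpoint("lid_bar","wrist")])
E
```

```text
27.2 [0.6653 0.1297 0.1915] [-0.1836  0.6517  0.0039]
[(array([312.512, 243.2  ]), 0.59, array([0.6702, 0.1264, 0.162 ]))]
```

View pics/w15.png

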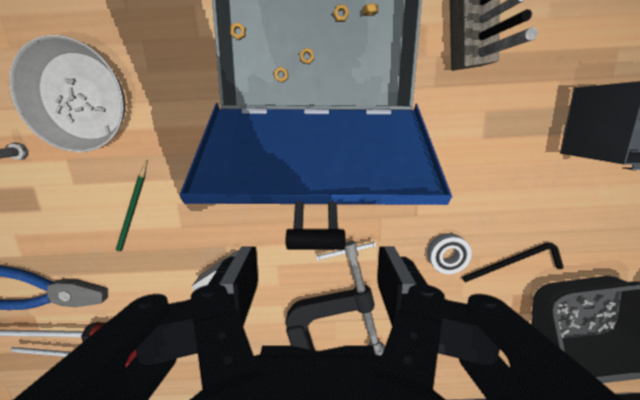

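```bash
python3 - <<'E'
from h import *
np.set_printoptions(precision=4,suppress=True)
c=cam("wrist");print(onz(c,(315,239),.162))
o=r.get_obs()
T=grab_frame("wrist")["T_tool_cam"]
M=np.eye(4);M[:3,:3]=R.from_rotvec([.041,1.57,-.041]).as_matrix();M[:3,3]=[.6197,.1269,.2995];M=M@T
c1=(None,c[1],M[:3,:3],M[:3,3])
print(tri([ray(c,(315,239)),ray(c1,(225+276/2.857-.35,45+553/2.857-.35))]))
print(row((0.6665,.1290,.139),down(np.pi/2-.051)))
E
```

```text
[0.6683 0.1282 0.162 ]
(array([0.6646, 0.1283, 0.1698]), [0.00031042950593183845, 0.00031042950593191646])
(array([52.7, -0.8,  1. ]), array([ 0.0012,  0.0032, -0.0013]))
```

Request:
{"method": "apply_moves", "body": {"commands": [[60,25,-1,0,0,0,0],[60,45,-1,0,0,0,0],[60,50,-1,0,0,0,0],[60,50,-1,0,0,0,0],[60,50,-1,0,0,0,0]]}}

```text
clock: 27.9
tcp_pos: [0.6652, 0.1287, 0.1409]
orientation: [0.04, 1.568, -0.039]
contact_force: [0.7, 0.7, -0.0]
grip_width: 0.0598
```

```bash
python3 - <<'E'
from h import *
np.set_printoptions(precision=4,suppress=True)
o=r.get_obs();print(o["clock"],o["tcp_pos"],o["contact_force"])
c=cam("wrist");cv2.imwrite("pics/w16.png",c[0]["pixels"][:,:,::-1])
C={n:cam(n)[0]["pixels"][:,:,::-1] for n in("scene","side")}
im=np.hstack([cv2.resize(C["scene"][120:220,300:400],(400,400),interpolation=cv2.INTER_CUBIC),cv2.resize(C["side"][110:210,260:360],(400,400),interpolation=cv2.INTER_CUBIC)])
cv2.imwrite("pics/s16.png",im)
E
```

```text
27.9 [0.6652 0.1287 0.1409] [ 0.668   0.6856 -0.0154]
```

View pics/w16.png

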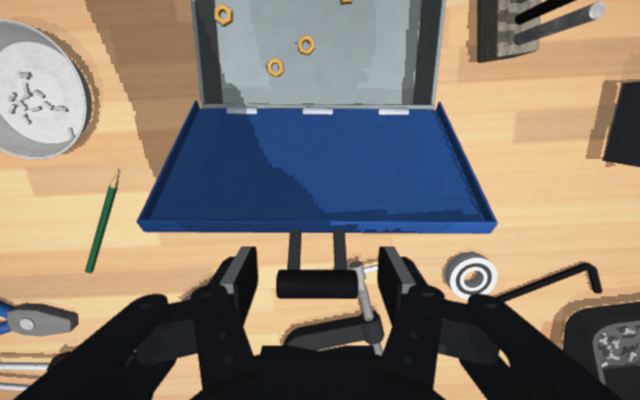

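View pics/s16.png

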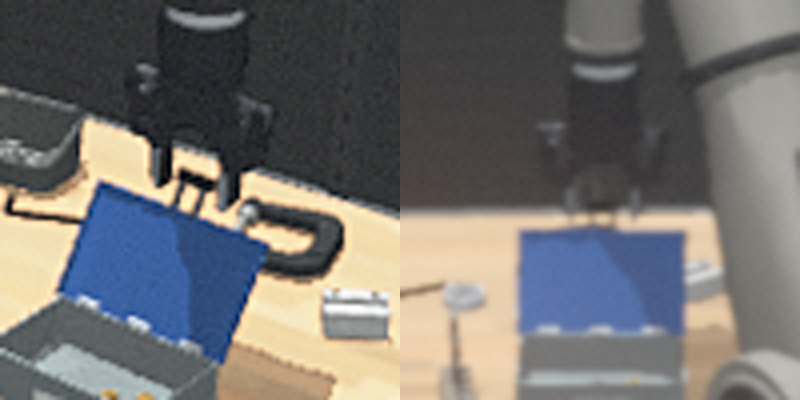

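```bash
python3 - <<'E'
from h import *
np.set_printoptions(precision=4,suppress=True)
f=grab_frame("wrist");T=f["T_tool_cam"];K=f["mtx"]
iT=np.linalg.inv(T)
def pr(p):
    q=K@(iT@np.r_[p,1])[:3];return q[:2]/q[2]
for x in(0,-.01,-.0187,-.0287):print(x,pr([x,0,0]),pr([x,.018,0]),pr([x,.03,0]))
for d in(.125,.131,.137):
    print(d,(T@np.r_[np.linalg.inv(K)@[317,284,1]*d,1])[:3])
E
```

```text
0 [317.5711 257.7036] [352.4067 257.7109] [375.6316 257.7158]
-0.01 [317.586  267.0992] [354.685  267.1073] [379.419  267.1127]
-0.0187 [317.6006 276.3261] [356.9224 276.3349] [383.1383 276.3408]
-0.0287 [317.6198 288.3984] [359.8498 288.4083] [388.0047 288.4149]
0.125 [-0.0323 -0.0003 -0.0043]
0.131 [-0.027  -0.0003 -0.0011]
0.137 [-0.0217 -0.0003  0.0021]
```

The bar at (317,284) is centred between the pads, about 22 mm behind the TCP and 2 mm ahead of it. I'll shift 2 mm and pinch its end faces.

Request:
{"method": "apply_moves", "body": {"commands": [[50,0,0,2,0,0,0],[42,0,0,2,0,0,0],[30,0,0,2,0,0,0],[20,0,0,2,0,0,0],[20,0,0,2,0,0,0],[20,0,0,2,0,0,0],[20,0,0,2,0,0,0]], "force": 30}}

```text
clock: 28.8
tcp_pos: [0.6666, 0.1284, 0.1398]
orientation: [0.039, 1.57, -0.039]
contact_force: [0.2, -0.7, 4.2]
grip_width: 0.0355
```

```bash
python3 - <<'E'
from h import *
np.set_printoptions(precision=4,suppress=True)
o=r.get_obs();print(o["clock"],o["tcp_pos"],o["contact_force"],o["grip_width"])
c=cam("wrist");cv2.imwrite("pics/w17.png",c[0]["pixels"][150:350,200:440,::-1])
E
```

```text
28.8 [0.6666 0.1284 0.1398] [ 0.1586 -0.7483  4.1727] 0.035524340074999335
```

View pics/w17.png

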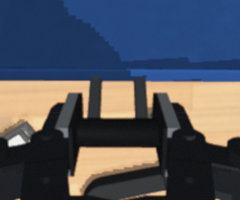

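```bash
python3 - <<'E'
import numpy as np
r=136;p0=2.172
def pt(p): return np.array([-r*np.cos(p),r*np.sin(p)])
def seg(a,b,t):
    return [[20,round(float(-(pt(p)-pt(a))[1]),1),0,round(float((pt(p)-pt(a))[0]),1),0,0,0] for p in a+(b-a)*t]
t1=np.linspace(0,1,20)[1:];
# segment1: ease in, segment 2 steady, 3 ease out
print(seg(p0,1.45,np.linspace(0,1,15)[1:]))
print(seg(1.45,.55,np.linspace(0,1,19)[1:]))
print(seg(.55,.022,np.linspace(0,1,14)[1:]))
E
```

```text
[[20, -3.8, 0, -5.9, 0, 0, 0], [20, -7.3, 0, -12.0, 0, 0, 0], [20, -10.5, 0, -18.2, 0, 0, 0], [20, -13.4, 0, -24.6, 0, 0, 0], [20, -15.9, 0, -31.1, 0, 0, 0], [20, -18.1, 0, -37.8, 0, 0, 0], [20, -19.9, 0, -44.6, 0, 0, 0], [20, -21.4, 0, -51.4, 0, 0, 0], [20, -22.6, 0, -58.3, 0, 0, 0], [20, -23.4, 0, -65.3, 0, 0, 0], [20, -23.8, 0, -72.3, 0, 0, 0], [20, -23.8, 0, -79.3, 0, 0, 0], [20, -23.5, 0, -86.3, 0, 0, 0], [20, -22.9, 0, -93.3, 0, 0, 0]]
[[20, 1.0, 0, -6.7, 0, 0, 0], [20, 2.3, 0, -13.4, 0, 0, 0], [20, 4.0, 0, -20.0, 0, 0, 0], [20, 5.9, 0, -26.5, 0, 0, 0], [20, 8.3, 0, -32.9, 0, 0, 0], [20, 10.9, 0, -39.2, 0, 0, 0], [20, 13.8, 0, -45.3, 0, 0, 0], [20, 17.0, 0, -51.3, 0, 0, 0], [20, 20.6, 0, -57.1, 0, 0, 0], [20, 24.4, 0, -62.7, 0, 0, 0], [20, 28.5, 0, -68.2, 0, 0, 0], [20, 32.8, 0, -73.4, 0, 0, 0], [20, 37.4, 0, -78.4, 0, 0, 0], [20, 42.3, 0, -83.1, 0, 0, 0], [20, 47.4, 0, -87.6, 0, 0, 0], [20, 52.7, 0, -91.9, 0, 0, 0], [20, 58.2, 0, -95.9, 0, 0, 0], [20, 63.9, 0, -99.6, 0, 0, 0]]
[[20, 4.8, 0, -2.8, 0, 0, 0], [20, 9.6, 0, -5.4, 0, 0, 0], [20, 14.6, 0, -7.8, 0, 0, 0], [20, 19.7, 0, -10.0, 0, 0, 0], [20, 24.8, 0, -12.0, 0, 0, 0], [20, 30.1, 0, -13.7, 0, 0, 0], [20, 35.4, 0, -15.3, 0, 0, 0], [20, 40.7, 0, -16.6, 0, 0, 0], [20, 46.1, 0, -17.7, 0, 0, 0], [20, 51.6, 0, -18.7, 0, 0, 0], [20, 57.1, 0, -19.3, 0, 0, 0], [20, 62.6, 0, -19.8, 0, 0, 0], [20, 68.1, 0, -20.0, 0, 0, 0]]
```

Request:
{"method": "apply_moves", "body": {"commands": [[20,-1.5,0,-2.3,0,0,0],[20,-3.8,0,-5.9,0,0,0],[20,-7.3,0,-12,0,0,0],[20,-10.5,0,-18.2,0,0,0],[20,-13.4,0,-24.6,0,0,0],[20,-13.4,0,-24.6,0,0,0]], "force": 40}}

```text
clock: 29.45
tcp_pos: [0.6409, 0.1298, 0.1534]
orientation: [0.039, 1.571, -0.039]
contact_force: [2.5, 0.1, 1.5]
grip_width: 0.035
```

```bash
python3 - <<'E'
from h import *
np.set_printoptions(precision=4,suppress=True)
o=r.get_obs();print(o["clock"],o["tcp_pos"],o["contact_force"],o["grip_width"])
c=cam("wrist");cv2.imwrite("pics/w18.png",c[0]["pixels"][:,:,::-1])
E
```

```text
29.45 [0.6409 0.1298 0.1534] [2.5235 0.1354 1.4707] 0.03504371390049981
```

View pics/w18.png

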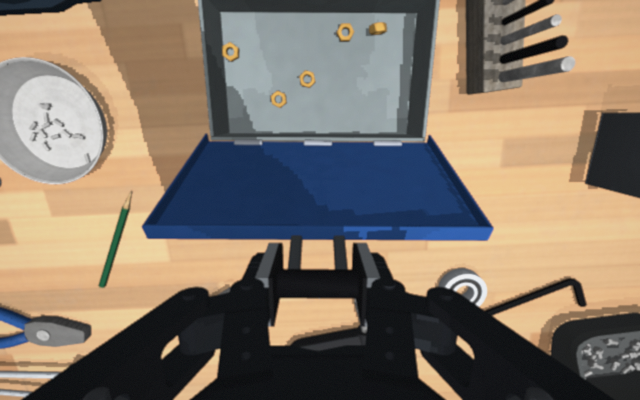

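Request:
{"method": "apply_moves", "body": {"commands": [[20,-2.5,0,-6.5,0,0,0],[20,-4.7,0,-13.2,0,0,0],[20,-6.5,0,-20,0,0,0],[20,-8,0,-26.8,0,0,0],[20,-9.2,0,-33.7,0,0,0],[20,-10,0,-40.7,0,0,0],[20,-10.4,0,-47.7,0,0,0],[20,-10.4,0,-54.7,0,0,0],[20,-10.1,0,-61.7,0,0,0],[20,-9.5,0,-68.7,0,0,0]]}}

```text
clock: 30.5
tcp_pos: [0.5725, 0.1335, 0.1622]
orientation: [0.039, 1.571, -0.039]
contact_force: [3.4, 2.7, 0.2]
grip_width: 0.035
```

```bash
python3 - <<'E'
from h import *
np.set_printoptions(precision=4,suppress=True)
o=r.get_obs();print(o["clock"],o["tcp_pos"],o["contact_force"],o["grip_width"])
c=cam("wrist");cv2.imwrite("pics/w19.png",c[0]["pixels"][:,:,::-1])
E
```

```text
30.5 [0.5725 0.1335 0.1622] [3.4326 2.7365 0.2161] 0.03501025966318418
```

View pics/w19.png

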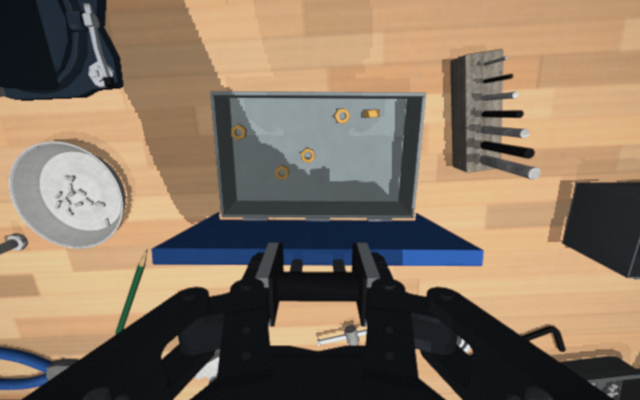

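Request:
{"method": "apply_moves", "body": {"commands": [[20,1,0,-6.7,0,0,0],[20,2.3,0,-13.4,0,0,0],[20,4,0,-20,0,0,0],[20,5.9,0,-26.5,0,0,0],[20,8.3,0,-32.9,0,0,0],[20,10.9,0,-39.2,0,0,0],[20,13.8,0,-45.3,0,0,0],[20,17,0,-51.3,0,0,0],[20,20.6,0,-57.1,0,0,0],[20,24.4,0,-62.7,0,0,0],[20,28.5,0,-68.2,0,0,0],[20,32.8,0,-73.4,0,0,0],[20,37.4,0,-78.4,0,0,0],[20,42.3,0,-83.1,0,0,0],[20,47.4,0,-87.6,0,0,0],[20,52.7,0,-91.9,0,0,0],[20,58.2,0,-95.9,0,0,0],[20,63.9,0,-99.6,0,0,0]]}}

```text
clock: 32.35
tcp_pos: [0.4729, 0.1389, 0.0981]
orientation: [0.039, 1.571, -0.038]
contact_force: [0.2, 6.2, 0.8]
grip_width: 0.035
```

```bash
python3 - <<'E'
from h import *
np.set_printoptions(precision=4,suppress=True)
o=r.get_obs();print(o["clock"],o["tcp_pos"],o["contact_force"],o["grip_width"])
c=cam("wrist");cv2.imwrite("pics/w20.png",c[0]["pixels"][:,:,::-1])
C={n:cam(n)[0]["pixels"][:,:,::-1] for n in("scene","side")}
im=np.hstack([cv2.resize(C["scene"][150:250,270:370],(400,400),interpolation=cv2.INTER_CUBIC),cv2.resize(C["side"][140:240,260:360],(400,400),interpolation=cv2.INTER_CUBIC)])
cv2.imwrite("pics/s20.png",im)
E
```

```text
32.35 [0.4729 0.1389 0.0981] [0.2456 6.1795 0.8441] 0.034979135976870745
```

View pics/w20.png

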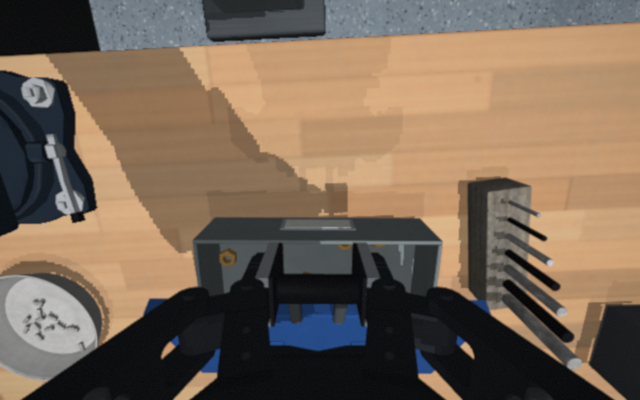

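View pics/s20.png

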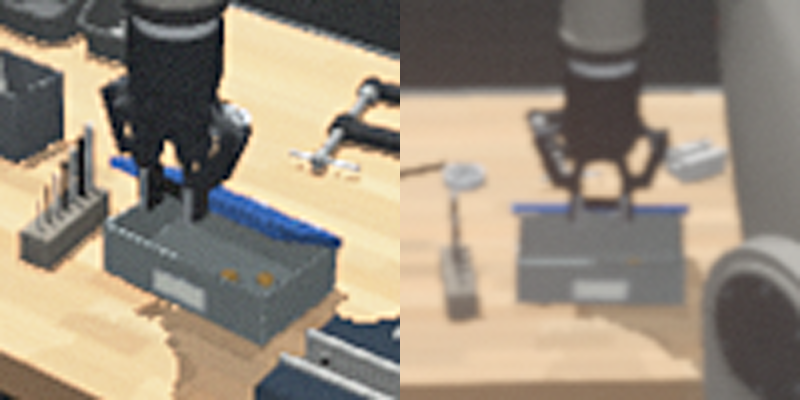

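Request:
{"method": "apply_moves", "body": {"commands": [[20,4.8,0.3,-2.8,0,0,0],[20,9.6,0.5,-5.4,0,0,0],[20,14.6,0.8,-7.8,0,0,0],[20,19.7,1,-10,0,0,0],[20,24.8,1,-12,0,0,0],[20,30.1,1,-13.7,0,0,0],[20,35.4,1,-15.3,0,0,0],[20,40.7,1,-16.6,0,0,0],[20,46.1,1,-17.7,0,0,0],[20,51.6,1,-18.7,0,0,0],[20,55,1,-19.1,0,0,0],[20,58,1,-19.4,0,0,0],[20,61,1,-19.7,0,0,0],[20,63,1,-19.8,0,0,0],[20,65,1,-19.9,0,0,0],[20,65,1,-19.9,0,0,0]]}}

```text
clock: 34.1
tcp_pos: [0.4533, 0.14, 0.0329]
orientation: [0.039, 1.572, -0.039]
contact_force: [-2.1, 4.9, 0.5]
grip_width: 0.0353
```

```bash
python3 - <<'E'
from h import *
np.set_printoptions(precision=4,suppress=True)
o=r.get_obs();print(o["clock"],o["tcp_pos"],o["contact_force"],o["grip_width"])
c=cam("wrist");cv2.imwrite("pics/w21.png",c[0]["pixels"][:,:,::-1])
C={n:cam(n)[0]["pixels"][:,:,::-1] for n in("scene","side")}
im=np.hstack([cv2.resize(C["scene"][150:250,270:370],(400,400),interpolation=cv2.INTER_CUBIC),cv2.resize(C["side"][140:240,260:360],(400,400),interpolation=cv2.INTER_CUBIC)])
cv2.imwrite("pics/s21.png",im)
E
```

```text
34.1 [0.4533 0.14   0.0329] [-2.1149  4.9318  0.5425] 0.0352584773404917
```

View pics/s21.png

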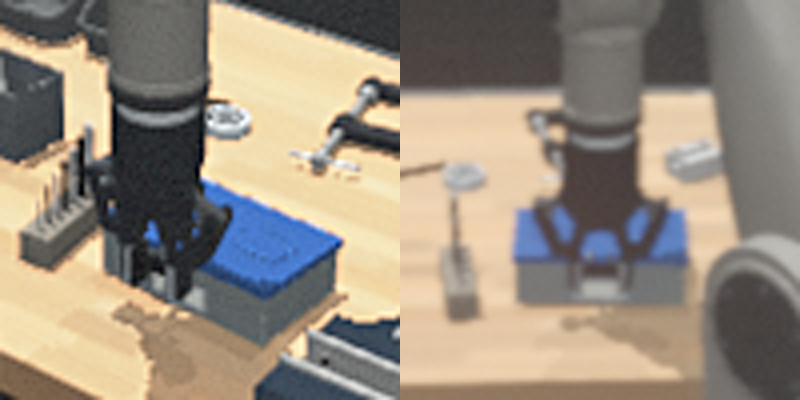

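Nearly shut. I'll press the last millimetres down until it is resisted.

Request:
{"method": "apply_moves", "body": {"commands": [[20,0.8,0,0,0,0,0],[20,1.6,0,0,0,0,0],[20,2.4,0,0,0,0,0],[20,3.2,0,0,0,0,0],[20,3.2,0,0,0,0,0]]}}

```text
clock: 34.75
tcp_pos: [0.4532, 0.14, 0.0298]
orientation: [0.039, 1.572, -0.039]
contact_force: [-2.2, 4.7, 1.2]
grip_width: 0.0352
```

Request:
{"method": "apply_moves", "body": {"commands": [[20,0.6,0,0,0,0,0],[20,1.2,0,0,0,0,0],[20,1.8,0,0,0,0,0],[20,1.8,0,0,0,0,0]]}}

```text
clock: 35.15
tcp_pos: [0.4532, 0.14, 0.028]
orientation: [0.039, 1.572, -0.039]
contact_force: [-2.0, 4.9, 1.1]
grip_width: 0.035
```

```bash
python3 - <<'E'
from h import *
np.set_printoptions(precision=4,suppress=True)
c=cam("wrist");cv2.imwrite("pics/w22.png",c[0]["pixels"][:,:,::-1])
C={n:cam(n)[0]["pixels"][:,:,::-1] for n in("scene","side")}
im=np.hstack([cv2.resize(C["scene"][180:230,290:340],(400,400),interpolation=cv2.INTER_CUBIC),cv2.resize(C["side"][180:220,280:340],(400,267),interpolation=cv2.INTER_CUBIC) if 0 else cv2.resize(C["side"][170:220,285:335],(400,400),interpolation=cv2.INTER_CUBIC)])
cv2.imwrite("pics/s22.png",im)
E
```

```text
(no output)
```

View pics/w22.png

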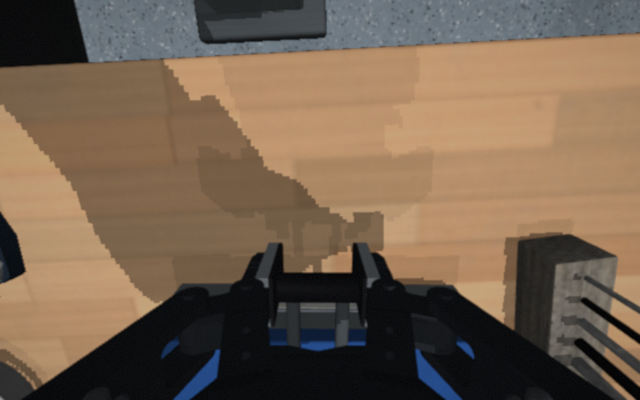

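View pics/s22.png

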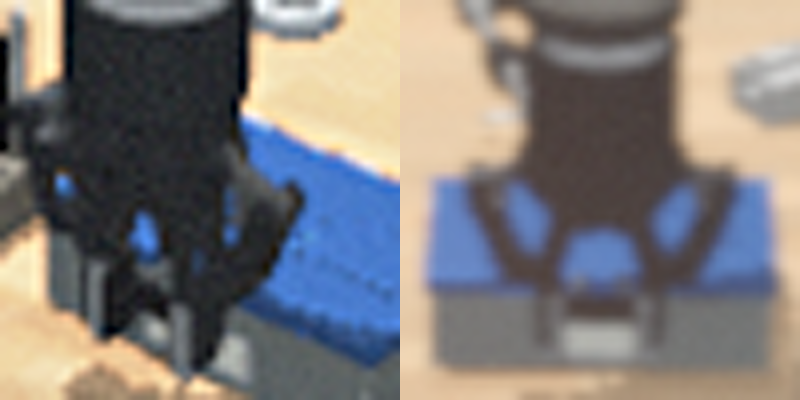

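Request:
{"method": "apply_moves", "body": {"commands": [[20,0.6,0,0,0,0,0],[20,1.2,0,0,0,0,0],[20,1.8,0,0,0,0,0],[20,2.4,0,0,0,0,0],[20,2.4,0,0,0,0,0]]}}

```text
clock: 35.8
tcp_pos: [0.4532, 0.1401, 0.0275]
orientation: [0.04, 1.572, -0.039]
contact_force: [-9.7, 2.9, 30.5]
grip_width: 0.0353
```

The lid is on its stop: the TCP stalled at 0.0275 and the force rose to 30 N. I'll relax the push, release and retreat up.

Request:
{"method": "apply_moves", "body": {"commands": [[20,-1.4,0,0,0,0,0],[20,-1.6,0,0,0,0,0],[40,-1.6,0,0,0,0,0],[55,-1.6,0,0,0,0,0],[65,-1.6,0,0,0,0,0],[65,-1.6,0,0,0,0,0],[65,-1.6,0,0,0,0,0]]}}

```text
clock: 36.5
tcp_pos: [0.4538, 0.1398, 0.0275]
orientation: [0.039, 1.571, -0.04]
contact_force: [-0.2, -0.1, -0.6]
grip_width: 0.0652
```

```bash
python3 - <<'E'
from h import *
o=r.get_obs();print(o["clock"],o["tcp_pos"],o["contact_force"],o["grip_width"])
c=cam("wrist");cv2.imwrite("pics/w23.png",c[0]["pixels"][:,:,::-1])
E
```

```text
36.5 [0.45379802 0.13975257 0.02750486] [-0.24740845 -0.08671111 -0.63456719] 0.06523090995360632
```

View pics/w23.png

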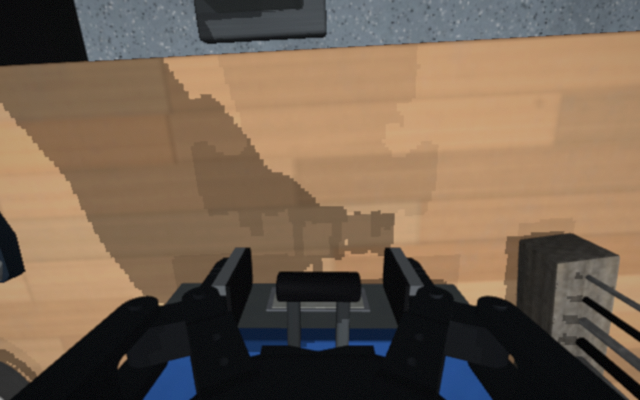

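Released cleanly. Retreating straight up for a final check.

Request:
{"method": "apply_moves", "body": {"commands": [[65,-10,0,0,0,0,0],[65,-40,0,0,0,0,0],[65,-80,0,0,0,0,0],[65,-130,0,0,0,0,0],[65,-180,0,0,0,0,0],[65,-230,0,0,0,0,0],[65,-250,0,0,0,0,0],[65,-250,0,0,0,0,0],[65,-250,0,0,0,0,0]]}}

```text
clock: 37.45
tcp_pos: [0.4535, 0.1399, 0.2779]
orientation: [0.04, 1.57, -0.039]
contact_force: [0.2, 0.1, -1.0]
grip_width: 0.0651
```

```bash
python3 - <<'E'
from h import *
o=r.get_obs();print(o["clock"],o["tcp_pos"],o["contact_force"],o["qvel"].max())
C={n:cam(n) for n in("wrist","scene","side")}
P={n:C[n][0]["pixels"][:,:,::-1] for n in C}
cv2.imwrite("pics/w24.png",P["wrist"])
cv2.imwrite("pics/s24.png",cv2.resize(P["scene"][140:300,250:500],(800,512),interpolation=cv2.INTER_CUBIC))
cv2.imwrite("pics/d24.png",cv2.resize(P["side"][150:230,150:450],(800,213),interpolation=cv2.INTER_CUBIC))
L=[]
for n in C:
    d=pinpoint("lid_bar",n);print(n,[(px(x).round(1),x["confidence"],onz(C[n],px(x),.053).round(4)) for x in d])
E
```

```text
37.45 [0.45354164 0.13994599 0.2779261 ] [ 0.17226927  0.13409664 -0.97245577] 0.029532777805980882
wrist [(array([316.2, 173.9]), 0.73, array([0.4534, 0.1386, 0.053 ]))]
scene [(array([309.8, 216. ]), 0.87, array([0.4619, 0.1403, 0.053 ])), (array([421.2, 243.3]), 0.67, array([ 0.5463, -0.211 ,  0.053 ])), (array([198.5, 172. ]), 0.5, array([0.4455, 0.6563, 0.053 ]))]
side [(array([178.4, 213.5]), 0.78, array([0.4292, 0.6444, 0.053 ])), (array([306.9, 208.5]), 0.77, array([0.4512, 0.1516, 0.053 ]))]
```

View pics/w24.png

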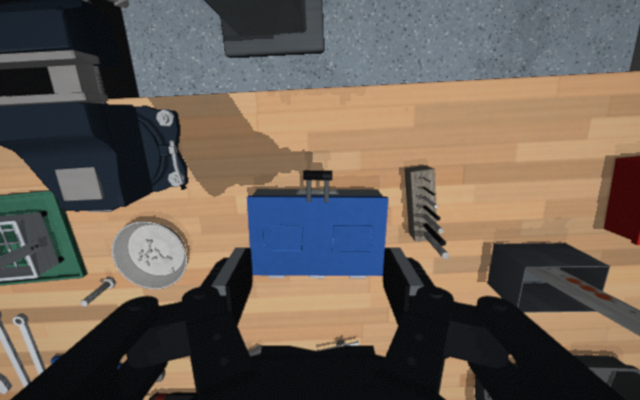

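View pics/s24.png

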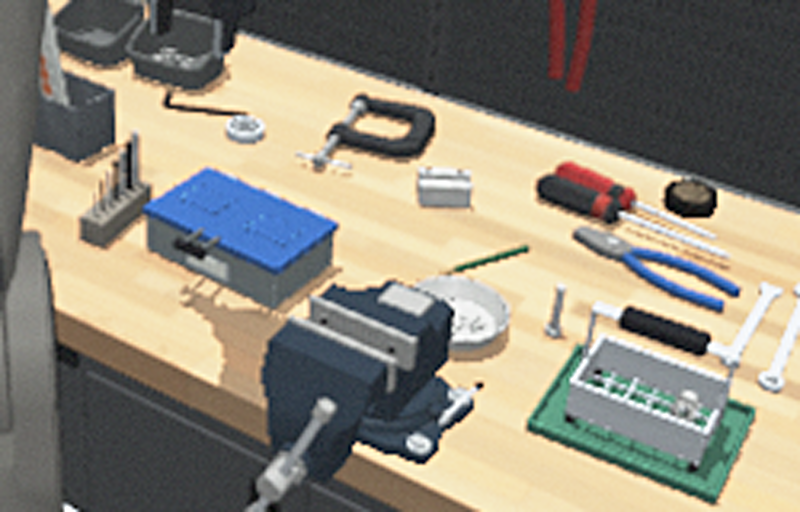

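View pics/d24.png

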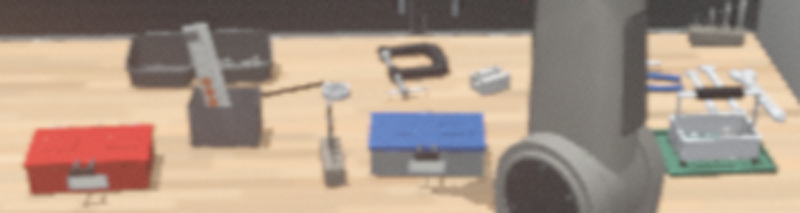

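The tin is shut flush (w24 (318,235)), the sieve is in its tray, and the bystanders (dish, bolt, drill stand, ruler box) are where they were. Handing in.

```bash
python3 - <<'E'
from h import *
print(abs(r.get_obs()["qvel"]).max());print(r.hand_in())
E
```

```text
0.005606870318475696
the job is handed in; nothing more can be done
None
```

I finished the job and handed it in at about 38 s on the robot's clock, well inside the 72 s limit. The sieve is back in its tray and the tin is shut.

- **Sieve and nuts:** I carried the sieve over the vice and shook it above the open tin. The wrist camera then showed all five brass nuts on the tin's floor.
- **Back in the tray:** The sieve stands flat and centred in the green tray, and no brass showed in it. Two steel nuts could be made out, but the third was never clearly seen; it was probably under the grip sleeve.
- **Lid:** I held the bar by its ends all the way down, so the lid did not snap. It stopped with a push of about 30 N, just before I let go. After release, all three cameras show it flush, and in the wrist picture the bar is within about 1 mm of its shut position. The scene and side networks were 8 to 12 mm off on the bar, and I put that down to their own error.
- **Other things:** Nothing else appears moved, and the red tin was not touched.

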